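Load the bottle-steriliser's top well, close its tuck-in cover and click the lamp on

TASK

Every bottle top on the green mat is to go through the UV sterilizer: first make sure its push-lock switch is off (button standing out) - it has no lamp and may have been left clicked in, so feel it with a fingertip and click it once only if need be - and then stand all the bottle tops upright in the open well on top of the machine. Take the smoked cover off the top of the pile of spare trays, tuck its rear edge under the overhanging lip of the console and lower it level into its recess, then click the switch on and feel that it has stayed in. Leave the spare trays, the ramekin and the other things on the counter where they are.

Things in the scene. Friction and masses are not known exactly. Their poses are not given: they have to be found in the camera images.
- sterilizer: White UV bottle sterilizer, 300 wide (y), 220 deep (x), fixed. Origin: centre of its underside; x points to its rear (away from the robot), z up. Its shut window door faces the robot and is not needed. On top: an open well framed by a recess for the cover; the recess's rim (214 high) runs along front and sides, the raised console (x 40 to 110, top 229 high) behind it.
- well_floor (a point): Centre of the well's flat floor, 153 above the counter, axes as the sterilizer's. The well is 116 long (x), 214 wide (y), and 52 deep from the cover's ledge to the floor. Bottle tops may stand anywhere on the floor.
- recess (a point): Centre of the cover's recess, at the height of the 8 mm ledge that the cover rests on (205 above the counter), axes as the sterilizer's. Recess 138 (x) by 230 (y); front and side rims stand 9 above the ledge, the console's wall is its rear end at x = +69.
- lip (a point): Middle of the front lower edge of the console's overhanging lip, axes as the sterilizer's: 55 behind the recess's centre, 12 above its ledge. The lip covers the rear 14 mm of the recess and is 12 thick. The 5 mm cover does not go in level: tilt it about 10 degrees, rear edge down and under the lip, then lower its front edge.
- switch_bezel (a point): Centre of the switch's bezel on the console's top (229 high); the round button (27 across) in it is not reported. Each press and release changes it over. Its face stands 14 above this point when off, 9 when on (latched in), 4.5 at full press, a hard stop: press it right down to that. Pressing takes 2 to 4 N, more if fast; a 1.2 N touch does not change it.
- top1: Bottle top on the green mat (two to four are there): white screw collar 42 across and 14 high, on it a firm pink nipple 24 across from 14 to 32 high, then a 14 across tip up to 46. About 40 g. Origin: centre of its underside; z up through the nipple. Grip the 24 mm part, fingertips just above the collar.
- top2: Bottle top on the green mat (two to four are there): white screw collar 42 across and 14 high, on it a firm pink nipple 24 across from 14 to 32 high, then a 14 across tip up to 46. About 40 g. Origin: centre of its underside; z up through the nipple. Grip the 24 mm part, fingertips just above the collar.
- top3: Bottle top on the green mat (two to four are there): white screw collar 42 across and 14 high, on it a firm pink nipple 24 across from 14 to 32 high, then a 14 across tip up to 46. About 40 g. Origin: centre of its underside; z up through the nipple. Grip the 24 mm part, fingertips just above the collar.
- top4: Bottle top on the green mat (two to four are there): white screw collar 42 across and 14 high, on it a firm pink nipple 24 across from 14 to 32 high, then a 14 across tip up to 46. About 40 g. Origin: centre of its underside; z up through the nipple. Grip the 24 mm part, fingertips just above the collar.
- cover: Smoked clear cover plate, 132 (x) by 222 (y) by 5 thick, 200 g, with a white grip fin standing on its middle: 12 thick (x), 70 long (y), 24 high above the plate. Starts as the top item on the pile of trays. Origin: centre of the plate's underside; x points to its rear edge, z up. It may be put in either way round.
- tray_low: Lower spare grey tray of the pile, 140 (x) by 230 (y) by 24 high, loose, stays where it is. Origin: centre of its underside.
- tray_top: Upper spare grey tray, nested in the lower one, its 4 mm rim on the lower rim, the cover on it; loose, stays where it is. Origin: centre of its rim's underside.
- ramekin: White ceramic ramekin, 84 across, 45 high, a spare pink nipple in it; stays. Origin: centre of its underside.
Things that resemble listed ones, but are neither listed nor needed, are in the scene too. Leave any blue or orange look-alike of the top1 alone.

How it is judged:
By the outcome, as a careful person would: the job done as asked, in the order asked, and still so for the second after the job is handed in, with the robot touching nothing.
Of top1, top2, top3, top4 only 2 to 4 are there at a start; the rules pass over those that are not, and their reading is None.
At some moment in a run one of top1, top2, top3, top4 may be knocked a few centimetres aside while the robot is not near it.
It also fails if it takes over 210 s, if anything falls off the work surface, if the arm or the gripper's body presses on something with over 40 N, if the wrist force passes 120 N, or if a joint passes its speed limit or range.

ROBOT

A 6-joint arm with a two-finger parallel gripper is mounted at the origin on the work surface. World frame = base frame: x ahead of the robot, y to its left, z up, the work surface at z = 0. Lengths are in m, angles in rad, forces in N, time in s.
With the tool pointing down it reaches from about 0.25 to 0.725 m from the base axis. Payload 4 kg.
Tool frame: the origin (TCP) lies at the very end of the fingers, on their centre line; the grasp point (between the pads) lies 19 mm behind it (arm.pinch_z is the distance from the TCP to the grasp point, in m); z points along the fingers, y is the line along which they close (so a half turn about z gives the same grasp; the last joint's range is limited). The gripper opens to 85 mm and grips with 20 to 120 N. Pads are 22 mm wide; open, the fingers measure 114 mm over their backs; the gripper's body (76 mm by 85 mm) begins 54 mm behind the grasp point. The pads swing forward as they close: fully open they stand 13 mm farther back than shut.
Start: joints at [-1.155, 0.241, 0.005, 1.335, 0, 1.571], TCP at [0.202, -0.457, 0.211] pointing down, gripper open.
Joint ranges: [-2.72, 2.72], [-1.05, 1.87], [-1.09, 1.28], [-1.99, 2.15], [-1.42, 1.44], [-3.14, 3.14]. Speed limits (rad/s): [2.79, 2.79, 3.14, 3.14, 3.14, 3.14].

INTERFACE

Orientations are given as [roll, pitch, yaw] about the fixed x, y, z axes, in that order (R = Rz(yaw) Ry(pitch) Rx(roll)).
In Python, from bench import arm gives the robot as it stands. The module is installed in compiled form; this text tells all that it offers.
- The arm moves only by the shell command python3 -m pendant 'ROWS'. ROWS is JSON, a list of rows, each a list of 5 numbers: the shift along the world's x, y, z in units of 25 mm (1.0 is 25 mm), then the turn about the world's z in rad, then the opening, from 0 (shut) to 1 (fully open). In form: [[tx, ty, tz, turn, grip], ...]. A call has 1 to 12 rows; each row shifts and turns the commanded pose from where the row before left it; what a row does not reach is not made up. A row lasts 1/10 s, in which the tool goes at most 50 mm and 8.59 degrees, less where a joint would pass 70% of its speed; a pose out of reach is approached as far as the arm can. A call is refused whole if a number of a shift passes 1 or a number of a turn 0.15, either way. A call with a gripper value outside its range is refused whole. The fingers move at their own pace and stop on an object; the grip force is fixed at half the most. Time passes only in rows, so rows that do not move let the fingers close. It gives the time, the measured TCP pose, the force, the opening and the grip force at its end, in the units of the state.
- arm.sense(): the state, without advancing time (a new reading comes with each control period).
- arm.read_camera(name): name is "scene" or "top"; returns a dict with "color" (384x512x3 uint8, blue, green, red), "intrinsics" (3x3 intrinsics, pixels), "rvec" (rotation vector, rad) and "tvec" (3), from world to camera coordinates, as OpenCV has them. Camera axes: x right, y down, z forward; pixel columns grow to the right and rows downward; lengths in m; the calibration is good to about 2 mm. A picture is of the moment at which its call begins. There is no depth.
- arm.hand_in(): hands the job in; it is judged then, once.
Trained networks look in a picture, given as the dict that the camera call returned (one of the last four; its "shot" number tells which), for a name from the list of things; names that differ only in an ending like _2 or _b are one class to them, and where a whole thing is asked for, a point or a joint stands for the part that bears it (a point fixed in the world has none). Each returns a list of dicts, best first, with "confidence" (0 to 1); they miss things now and then, are a little off and sometimes report something else, mostly with a low value. They report only what shows in the picture. A call takes as long as a camera call. They do not tell look-alikes from the thing itself.
- arm.find_in(picture, thing): "uv" ([column, row] in pixels, amid what is visible of it).
- arm.outline_of(picture, thing): "pixels" (384x512 bool, what is visible of it) and "uv" ([column, row] in pixels, amid what is visible of it).
- arm.landmark_of(picture, thing): "uv" ([column, row] in pixels: a listed point, or the origin of a listed thing).
The state is a dict: "time": time; "q": joint angles; "joint_velocities": joint speeds; "joint_efforts": joint torques, N m; "ee_pos": TCP position; "tool_rot": TCP orientation; "ft_force": force on the tool from outside, world axes, zero at the start; "ft_torque": the same for the moment, N m; "opening": opening from 0.0 (shut) to 1.0 (fully open); "gripper_force": force on a finger pad.
Only numpy, scipy, OpenCV 4.12 (cv2) and the standard library are available. Lean on these libraries where they do the work, as an engineer would, in place of code of your own. Each camera call takes 0.05 s, during which the arm holds its last target. There are 200 camera calls.

## Working session

There is one attempt and no reset: what is moved stays moved. The work goes in short steps, Python scripts to look and compute and a shell command to move; the robot and the scene stay as the last step left them, time stands still between calls to the robot, and variables do not carry over. Pictures are saved under pics/ and viewed, at most 14 in all, crops included, and the job is handed in when it is done.

```bash
mkdir -p pics; cat > h.py <<'E'
import numpy as np,cv2
from bench import arm
def cam(n):
    p=arm.read_camera(n); return p
def ray(p,uv):
    R=cv2.Rodrigues(np.array(p["rvec"],float))[0]; t=np.array(p["tvec"],float).ravel()
    d=R.T@np.linalg.inv(np.array(p["intrinsics"]))@np.array([uv[0],uv[1],1.0]); return -R.T@t,d
def atz(p,uv,z):
    o,d=ray(p,uv); return (o+d*(z-o[2])/d[2]).round(4)
def proj(p,X):
    return cv2.projectPoints(np.array(X,float).reshape(-1,1,3),np.array(p["rvec"],float),np.array(p["tvec"],float),np.array(p["intrinsics"],float),None)[0].reshape(-1,2)
def tri(pa,ua,pb,ub):
    o1,d1=ray(pa,ua);o2,d2=ray(pb,ub)
    s=np.linalg.lstsq(np.c_[d1,-d2],o2-o1,rcond=None)[0]
    a=o1+d1*s[0];b=o2+d2*s[1];return ((a+b)/2).round(4),np.linalg.norm(a-b).round(4)
E
python3 - <<'E'
from h import *
P={n:cam(n) for n in("scene","top")}
for n,p in P.items():
    cv2.imwrite(f"pics/{n}0.png",cv2.resize(p["color"],(800,600)))
    print(n,ray(p,(256,192))[0])
    for t,z in [("well_floor",.153),("recess",.205),("lip",.217),("switch_bezel",.229),("sterilizer",0),("top1",0),("cover",.05),("tray_low",0),("tray_top",.02),("ramekin",0)]:
        for d in arm.landmark_of(p,t):
            print(n,t,round(d["confidence"],2),np.round(d["uv"],1),atz(p,d["uv"],z))
s=arm.sense();print(s["ee_pos"],s["tool_rot"],s["opening"],s["ft_force"])
E
```

```text
scene [ 1.04212739 -0.78586183  0.70257328]
scene well_floor 0.62 [292.3 159.2] [0.5433 0.2038 0.153 ]
scene recess 0.6 [295.4 148.7] [0.5634 0.1842 0.205 ]
scene lip 0.56 [313.6 145.5] [0.615  0.2126 0.217 ]
scene lip 0.23 [149.2 293.8] [ 0.6307 -0.5153  0.217 ]
scene switch_bezel 0.88 [318.2 151.3] [0.6559 0.1555 0.229 ]
scene sterilizer 0.93 [301.4 199. ] [0.5827 0.2094 0.    ]
scene top1 0.92 [114.  333.3] [ 0.4668 -0.5202  0.    ]
scene top1 0.79 [152.8 297.2] [ 0.4633 -0.3976  0.    ]
scene top1 0.66 [201.1 246.1] [ 0.4396 -0.1799  0.    ]
scene top1 0.53 [173.8 277.1] [ 0.4596 -0.3178  0.    ]
scene cover 0.73 [239.4 277.7] [ 0.6441 -0.2672  0.05  ]
scene ramekin 0.32 [315.  146.3] [0.4336 0.6537 0.    ]
top [ 0.47104264 -0.04912625  1.88707066]
top well_floor 0.66 [194.4 203.2] [0.557  0.1886 0.153 ]
top well_floor 0.57 [190.4 201.3] [0.5637 0.2028 0.153 ]
top recess 0.68 [189.4 204.7] [0.5493 0.1986 0.205 ]
top lip 0.66 [212.4 166.2] [0.6802 0.1192 0.217 ]
top lip 0.56 [187.1 186.2] [0.6118 0.2051 0.217 ]
top switch_bezel 0.97 [212.7 163.8] [0.6868 0.117  0.229 ]
top top1 0.67 [382.6 230. ] [ 0.4611 -0.5101  0.    ]
top top1 0.49 [351.6 230.8] [ 0.4582 -0.3919  0.    ]
top top1 0.48 [298.5 237.6] [ 0.4325 -0.1891  0.    ]
top top1 0.4 [331.1 236.6] [ 0.4362 -0.3135  0.    ]
top top1 0.37 [195.1 201.4] [0.5715 0.2069 0.    ]
top cover 0.92 [314.9 184.1] [ 0.633  -0.2479  0.05  ]
top ramekin 0.77 [132.3 217.7] [0.5092 0.4477 0.    ]
[ 0.20195786 -0.45737133  0.21118509] [-3.14151591e+00 -2.23668772e-05  4.15788266e-01] 0.9999094803541589 [0.59215044 0.27334323 1.10787641]
```

View pics/scene0.png

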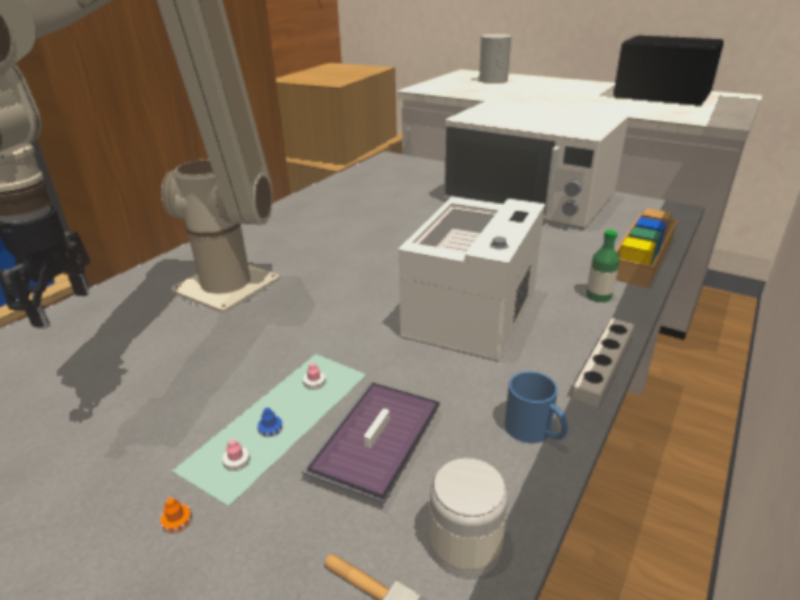

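View pics/top0.png

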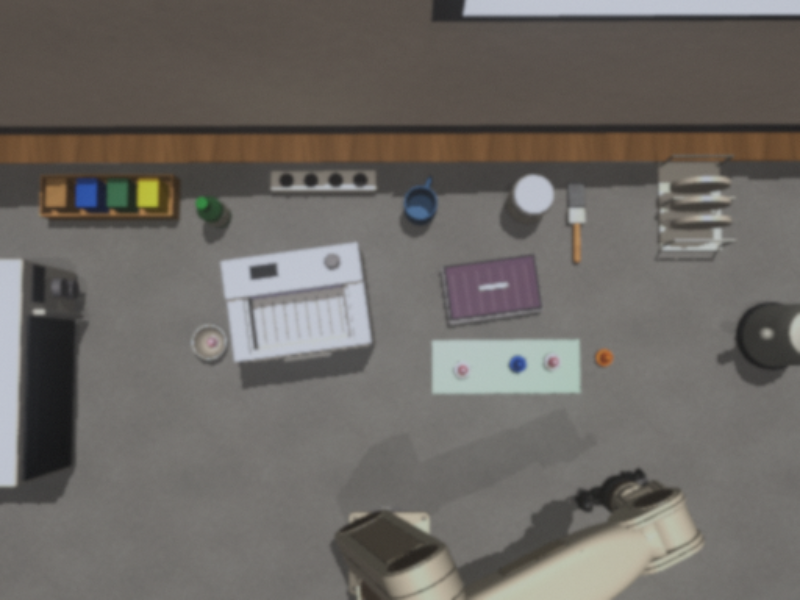

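The scene shows two pink tops on the mat, at (313,377) and (235,456), with a blue look-alike between them and an orange one off the mat. The cover lies on the trays at about (377,430). The sterilizer's button is at (500,242) and its well is open. Next I fit the poses.

```bash
cat > fit.py <<'E'
from h import *
from scipy.optimize import minimize,least_squares
P={n:cam(n) for n in("scene","top")}
def T(v,pts):
    c,s=np.cos(v[2]),np.sin(v[2]);p=np.array(pts,float);return np.c_[v[0]+c*p[:,0]-s*p[:,1],v[1]+s*p[:,0]+c*p[:,1],p[:,2]]
def box(x0,x1,y,z0,z1): return [[a,b,c] for a in(x0,x1) for b in(-y,y) for c in(z0,z1)]
def sil(p,v,boxes):
    m=np.zeros((384*4,512*4),np.uint8)
    for b in boxes:
        h=cv2.convexHull(((proj(p,T(v,b))+.5)*4).astype(np.float32)); cv2.fillConvexPoly(m,(h*16).round().astype(int),255,shift=4)
    return cv2.resize(m,(512,384),interpolation=cv2.INTER_AREA)/255.
def fit(masks,boxes,v0):
    f=lambda u:sum(np.abs(sil(P[n],np.array(u)/[100,100,10],boxes)-m).sum() for n,m in masks.items())
    best=None
    u=np.array(v0)*[100,100,10]
    r=minimize(f,u,method="Nelder-Mead",options=dict(initial_simplex=[u,u+[1,0,0],u+[0,1,0],u+[0,0,.6]],xatol=1e-3,fatol=.05))
    return (r.x/[100,100,10]).round(4),r.fun
ms={}
for n in P:
    o=arm.outline_of(P[n],"sterilizer")[0]; ms[n]=o["pixels"].astype(float);print(n,o["confidence"],o["pixels"].sum())
sb=[box(-.11,.11,.15,0,.214),box(.04,.11,.15,0,.229)]
for k in (["scene"],["top"],["scene","top"]): print("ster",k,fit({n:ms[n] for n in k},sb,[.57,.2,.1]))
mc={}
for n in P:
    o=arm.outline_of(P[n],"cover")[0]; mc[n]=o["pixels"].astype(float);print(n,o["confidence"],o["pixels"].sum())
cb=[box(-.066,.066,.111,.028,.033),box(-.006,.006,.035,.033,.057)]
for k in (["scene"],["top"],["scene","top"]): print("cover",k,fit({n:mc[n] for n in k},cb,[.634,-.25,.1]))
# colors
for n in P:
    hsv=cv2.cvtColor(P[n]["color"],cv2.COLOR_BGR2HSV)
    b=P[n]["color"].astype(int)
    pk=((b[...,2]-b[...,1]>45)&(b[...,0]-b[...,1]>5)).astype(np.uint8)
    N,l,st,c=cv2.connectedComponentsWithStats(pk)
    for i in range(1,N):
        if st[i,4]>5: print(n,"pink",c[i].round(1),st[i,4],atz(P[n],c[i],.035))
for t in("top1","switch_bezel","lip","recess"):
    print(t,[(n,round(d["confidence"],2),np.round(d["uv"],1)) for n in P for d in (arm.find_in(P[n],t) if t=="top1" else arm.landmark_of(P[n],t))])
o,d=ray(P["top"],(212.7,163.8))
print("switch tri",tri(P["scene"],(318.2,151.3),P["top"],(212.7,163.8)))
E
python3 fit.py
```

```text
scene 0.97 7469
top 0.71 6131
ster ['scene'] (array([0.5837, 0.2054, 0.1394]), np.float64(183.02745098039213))
ster ['top'] (array([0.5885, 0.1976, 0.1367]), np.float64(183.76862745098038))
ster ['scene', 'top'] (array([0.5874, 0.1976, 0.1424]), np.float64(472.7254901960784))
scene 0.79 3475Traceback (most recent call last):
  File "fit.py", line 25, in <module>
    o=arm.outline_of(P[n],"cover")[0]; mc[n]=o["pixels"].astype(float);print(n,o["confidence"],o["pixels"].sum())
      ~~~~~~~~~~~~~~~~~~~~~~~~~~~~^^^
IndexError: list index out of range
```

```bash
python3 - <<'E'
s=open('fit.py').read()
s=s.replace('''    o=arm.outline_of(P[n],"cover")[0]; mc''','''    o=arm.outline_of(P[n],"cover")
    if not o: print("none",n); continue
    o=o[0]; mc''').replace('for k in (["scene"],["top"],["scene","top"]): print("cover",k,fit({n:mc[n] for n in k}','for k in ([n] for n in mc): print("cover",k,fit({n:mc[n] for n in k}')
s+='''
def rect(p,z,v,w=.2,h=.14,sc=1500):
    q=T(v,[[h,w,z],[h,-w,z],[-h,-w,z],[-h,w,z]]); src=proj(p,q).astype(np.float32)
    W,H=int(2*w*sc),int(2*h*sc)
    return cv2.warpPerspective(p["color"],cv2.getPerspectiveTransform(src,np.float32([[0,0],[W,0],[W,H],[0,H]])),(W,H),flags=cv2.INTER_CUBIC)
v=[.586,.2,.138]
a=rect(P["scene"],.229,v,.16,.13,1250);b=rect(P["top"],.229,v,.16,.13,1250)
v2=[.634,-.25,.1]
c=rect(P["scene"],.033,v2,.16,.1,1250);d=rect(P["top"],.033,v2,.16,.1,1250)
cv2.imwrite("pics/rect.png",np.vstack([np.hstack([a,b]),np.hstack([c,d])]))
'''
open('fit.py','w').write(s)
E
python3 fit.py
```

```text
scene 0.93 7571
top 0.83 6104
ster ['scene'] (array([0.5834, 0.2042, 0.1395]), np.float64(138.8549019607843))
ster ['top'] (array([0.5886, 0.1971, 0.1375]), np.float64(203.5254901960784))
ster ['scene', 'top'] (array([0.5871, 0.198 , 0.1401]), np.float64(476.7019607843137))
scene 0.61 3490
top 0.68 2023
cover ['scene'] (array([ 0.6347, -0.25  ,  0.1313]), np.float64(94.3686274509804))
cover ['top'] (array([ 0.638 , -0.25  ,  0.1289]), np.float64(67.46666666666667))
scene pink [200.1 236.5] 25 [ 0.4386 -0.1778  0.035 ]
scene pink [149.  286.2] 43 [ 0.4572 -0.3965  0.035 ]
top1 [('scene', 0.83, array([148.8, 291.7])), ('scene', 0.76, array([199.6, 244.7])), ('scene', 0.53, array([112.9, 329.6])), ('scene', 0.46, array([171.5, 275.2])), ('top', 0.59, array([381.8, 226.9])), ('top', 0.5, array([353.8, 231. ])), ('top', 0.48, array([333.1, 232.8])), ('top', 0.43, array([296.4, 236.7]))]
switch_bezel [('scene', 0.9, array([317.6, 155.2])), ('top', 0.96, array([211.2, 165.3]))]
lip [('scene', 0.64, array([312.7, 145.3])), ('top', 0.6, array([187.4, 187.8]))]
recess [('scene', 0.87, array([294.6, 148.7])), ('scene', 0.16, array([199.5, 245.9])), ('top', 0.83, array([191.5, 201.4])), ('top', 0.49, array([134.4, 219.7]))]
switch tri (array([0.6791, 0.1123, 0.2527]), np.float64(0.0103))
```

View pics/rect.png

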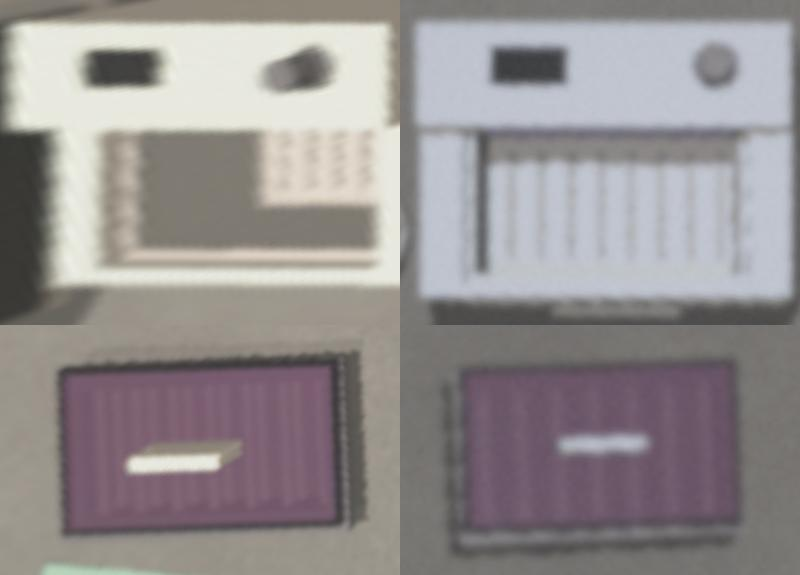

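The rectified views agree to about 3 mm. I put the sterilizer at about (0.587, 0.199) with yaw 0.138, the button at about (0.675, 0.1195), and the cover at about (0.636, -0.25) with yaw 0.13. First I move above the button.

```bash
python3 -m pendant '[[0.8,0.95,0.3,0.107,0],[0.8,0.95,0.3,0.107,0],[0.8,0.95,0.3,0.107,0],[0.8,0.95,0.3,0.107,0],[0.8,0.95,0.3,0.107,0],[0.8,0.95,0.3,0.107,0],[0.8,0.95,0.3,0.107,0],[0.8,0.95,0.3,0.107,0],[0.8,0.95,0.3,0.107,0],[0.8,0.95,0.3,0.107,0],[0.8,0.95,0.3,0.107,0],[0.8,0.95,0.3,0.107,0]]'
python3 -m pendant '[[0.78,0.98,0,0,0],[0.78,0.98,0,0,0],[0.78,0.98,0,0,0],[0.78,0.98,0,0,0],[0.78,0.98,0,0,0],[0.78,0.98,0,0,0],[0.78,0.98,0,0,0],[0.78,0.98,0,0,0],[0.78,0.98,0,0,0],[0.78,0.98,0,0,0],[0.78,0.98,0,0,0],[0,0,0,0,0]]'
python3 -m pendant '[[0,0,0,0,0],[0,0,0,0,0]]'
```

```text
time: 3.3
ee_pos: [0.4427, -0.1713, 0.3016]
tool_rot: [3.141, 0.0, 1.704]
ft_force: [-0.1, 0.2, -0.1]
opening: 0.001
gripper_force: 0.0
time: 4.5
ee_pos: [0.6579, 0.1005, 0.2983]
tool_rot: [-3.139, -0.001, 1.704]
ft_force: [-0.4, -0.9, -0.0]
opening: 0.0
gripper_force: 0.0
time: 4.7
ee_pos: [0.656, 0.0963, 0.3014]
tool_rot: [-3.141, 0.0, 1.699]
ft_force: [-0.7, 0.1, -0.8]
opening: -0.003
gripper_force: 0.0
```

```bash
python3 -m pendant '[[0.38,0.46,-0.5,0,0],[0.38,0.46,-0.5,0,0],[0,0,-0.5,0,0],[0,0,-0.3,0,0],[0,0,0,0,0],[0,0,0,0,0]]'
for i in 1 2 3; do python3 -m pendant '[[0,0,0,0,0]]' | grep -E 'ee_pos|ft_f'; done
python3 - <<'E'
from h import *
p=cam("scene");q=cam("top")
a=cv2.resize(p["color"][90:240,210:410],(800,600),interpolation=cv2.INTER_CUBIC)
cv2.imwrite("pics/btn.png",a)
E
```

```text
time: 5.3
ee_pos: [0.6754, 0.1201, 0.256]
tool_rot: [-3.141, -0.0, 1.7]
ft_force: [-0.4, 0.7, 0.4]
opening: -0.002
gripper_force: 0.0
ee_pos: [0.6758, 0.1201, 0.2571]
ft_force: [0.8, 1.0, -0.2]
ee_pos: [0.6758, 0.12, 0.2572]
ft_force: [0.1, 0.3, 0.4]
ee_pos: [0.6757, 0.12, 0.257]
ft_force: [-0.2, 0.4, -0.4]
```

View pics/btn.png

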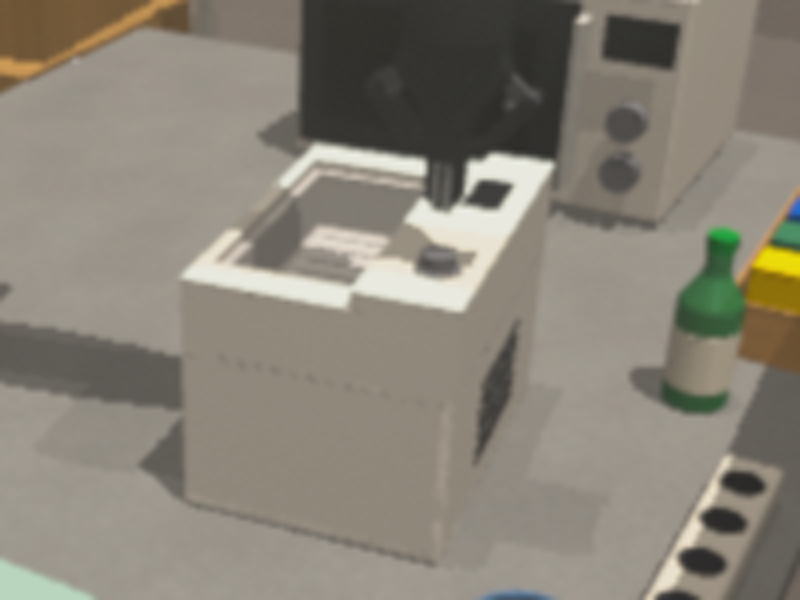

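The crop shows the shut fingertips at (445,205) and the button face at (437,258). I check that against the projected points.

```bash
python3 - <<'E'
from h import *
p=cam("scene")
f=lambda X:((proj(p,X)-[210,90])*4+1.5).round(0)
print(f([[.6757,.12,.257],[.6757,.12,.243],[.6757,.12,.238],[.6757,.12,.229],[.685,.12,.24],[.6757,.11,.24]]))
q=cam("top")
c=q["color"][150:180,190:230]
cv2.imwrite("pics/btop.png",cv2.resize(q["color"][140:240,140:260],(720,600),interpolation=cv2.INTER_CUBIC))
for n,pp in(("s",p),("t",q)):
  for d in arm.landmark_of(pp,"switch_bezel"): print(n,d["confidence"],d["uv"],proj(pp,[[.6757,.12,.229],[.6757,.12,.24]]))
E
```

```text
[[442. 236.]
 [440. 253.]
 [440. 259.]
 [439. 270.]
 [452. 259.]
 [435. 262.]]
s 0.94 [317.5, 154.9] [[319.40629383 157.10389871]
 [319.6629639  153.76875338]]
t 0.7 [214.0, 166.5] [[211.80056919 167.06996712]
 [211.46929628 166.66948851]]
```

```bash
python3 - <<'E'
from h import *
p=cam("scene")
y=.416; d=np.array([np.sin(y),-np.cos(y),0])
c=np.array([.202,-.457,.211])
print([ (proj(p,c+s*d*w+[0,0,h])*800/512).round(0).tolist() for s in(-1,1) for w in(.05,) for h in (0,.013)])
for z in(.257,.27,.28):print(z,((proj(p,[.6757,.12,z])-[210,90])*4+1.5).round())
s=arm.sense();print(s["ee_pos"],s["q"])
E
```

```text
[[[90.0, 312.0]], [[87.0, 305.0]], [[48.0, 348.0]], [[45.0, 341.0]]]
0.257 [[442. 236.]]
0.27 [[443. 219.]]
0.28 [[444. 207.]]
[0.67545225 0.12010539 0.2562278 ] [1.75961979e-01 6.47077094e-01 7.46855592e-01 1.67057082e+00
 2.86525566e-05 1.61781293e+00]
```

View pics/btop.png

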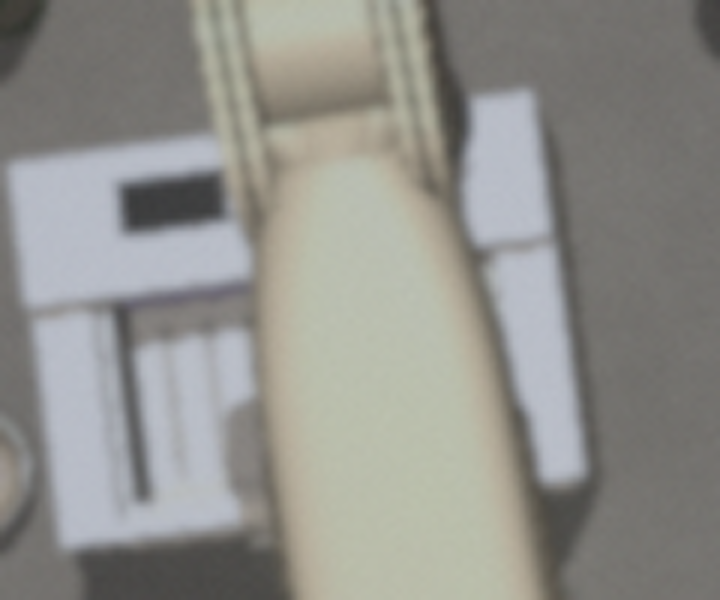

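The drawn fingertips sit about 20 mm above the reported TCP in both this crop and the start view, so I find the real contact by touch.

```bash
python3 -m pendant '[[0,0,-0.2,0,0],[0,0,-0.2,0,0],[0,0,0,0,0],[0,0,0,0,0]]'|grep -E 'ee_pos|ft_f'
for i in 1 2 3 4 5 6; do python3 -m pendant '[[0,0,-0.02,0,0],[0,0,0,0,0]]' | grep -E 'ee_pos|ft_f'|tr '\n' ' '; for k in 1 2; do python3 -m pendant '[[0,0,0,0,0]]' | grep -E 'ft_f'|tr '\n' ' ';done;echo; done
```

```text
ee_pos: [0.6752, 0.1201, 0.2457]
ft_force: [-0.5, -0.1, -0.0]
ee_pos: [0.6755, 0.1201, 0.2459] ft_force: [0.2, -0.8, -0.1] ft_force: [0.4, 1.3, -0.2] ft_force: [-0.3, 0.7, 0.3] 
ee_pos: [0.6754, 0.1201, 0.2452] ft_force: [-0.5, 0.1, -0.1] ft_force: [0.7, 0.6, -0.1] ft_force: [0.4, 0.0, 0.1] 
ee_pos: [0.6754, 0.1201, 0.2446] ft_force: [0.0, 0.1, 0.4] ft_force: [0.5, -0.3, 0.1] ft_force: [0.1, 0.0, 0.3] 
ee_pos: [0.6754, 0.1201, 0.2441] ft_force: [-0.2, -0.2, 0.9] ft_force: [0.1, -0.3, 0.6] ft_force: [0.4, -0.3, 0.5] 
ee_pos: [0.6754, 0.1201, 0.2436] ft_force: [-0.1, 0.0, -1.2] ft_force: [-1.0, 0.5, 0.4] ft_force: [0.3, 0.9, -0.3] 
ee_pos: [0.6754, 0.1201, 0.2431] ft_force: [0.2, 0.1, -0.6] ft_force: [-0.2, -1.2, -0.1] ft_force: [0.0, -0.1, 0.2]
```

```bash

for i in 1 2 3 4; do python3 -m pendant '[[0,0,-0.02,0,0],[0,0,0,0,0]]' | grep -E 'ee_pos|ft_f'|tr '\n' ' '; for k in 1 2 3; do python3 -m pendant '[[0,0,0,0,0]]' | grep -E 'ft_f'|cut -d, -f3|tr '\n' ' ';done;echo; done
```

```text
ee_pos: [0.6754, 0.1201, 0.2427] ft_force: [0.3, -0.1, 0.0]  -0.5]  -0.0]  -0.8] 
ee_pos: [0.6754, 0.1201, 0.2421] ft_force: [-0.4, -0.2, 0.7]  -0.1]  -0.1]  -0.3] 
ee_pos: [0.6754, 0.1201, 0.2416] ft_force: [-0.3, 0.2, 0.1]  0.5]  -0.1]  0.1] 
ee_pos: [0.6754, 0.1201, 0.2411] ft_force: [-0.1, -0.4, -1.1]  -0.5]  0.6]  0.0]
```

```bash

for i in 1 2 3 4 5 6 7 8 9; do python3 -m pendant '[[0,0,-0.02,0,0],[0,0,0,0,0]]' | grep -E 'ee_pos|ft_f'|tr '\n' ' '; for k in 1 2 3; do python3 -m pendant '[[0,0,0,0,0]]' | grep -E 'ft_f'|cut -d, -f3|tr '\n' ' ';done;echo; done
```

```text
ee_pos: [0.6754, 0.1201, 0.2406] ft_force: [-0.0, 0.7, -0.4]  -0.6]  0.0]  0.7] 
ee_pos: [0.6754, 0.1201, 0.2401] ft_force: [0.5, 0.2, -0.0]  -0.3]  -0.2]  -0.0] 
ee_pos: [0.6754, 0.1201, 0.2396] ft_force: [0.6, -1.0, 0.3]  0.4]  0.3]  -0.0] 
ee_pos: [0.6754, 0.1201, 0.2391] ft_force: [-0.6, -0.1, -0.5]  -0.3]  -1.5]  -0.2] 
ee_pos: [0.6754, 0.1201, 0.2386] ft_force: [-0.2, 0.3, 0.6]  -0.1]  -0.7]  -0.1] 
ee_pos: [0.6754, 0.1201, 0.2381] ft_force: [0.5, -0.2, -0.5]  -0.3]  -0.1]  -0.2] 
ee_pos: [0.6754, 0.1201, 0.2376] ft_force: [0.7, 0.3, -0.6]  0.0]  0.7]  0.2] 
ee_pos: [0.6754, 0.1201, 0.2371] ft_force: [-0.1, -1.1, -0.6]  -0.3]  0.2]  -1.0] 
ee_pos: [0.6754, 0.1201, 0.2366] ft_force: [0.3, -0.1, 0.8]  -0.2]  0.4]  -0.5]
```

```bash
python3 - <<'E'
from h import *
p=cam("scene")
cv2.imwrite("pics/btn2.png",cv2.resize(p["color"][120:180,280:360],(800,600),interpolation=cv2.INTER_CUBIC))
print(((proj(p,[[.6754,.1201,z] for z in (.2366,.243,.25,.26)])-[280,120])*10+4.5).round())
E
```

```text
[[400. 352.]
 [401. 333.]
 [403. 311.]
 [405. 280.]]
```

View pics/btn2.png

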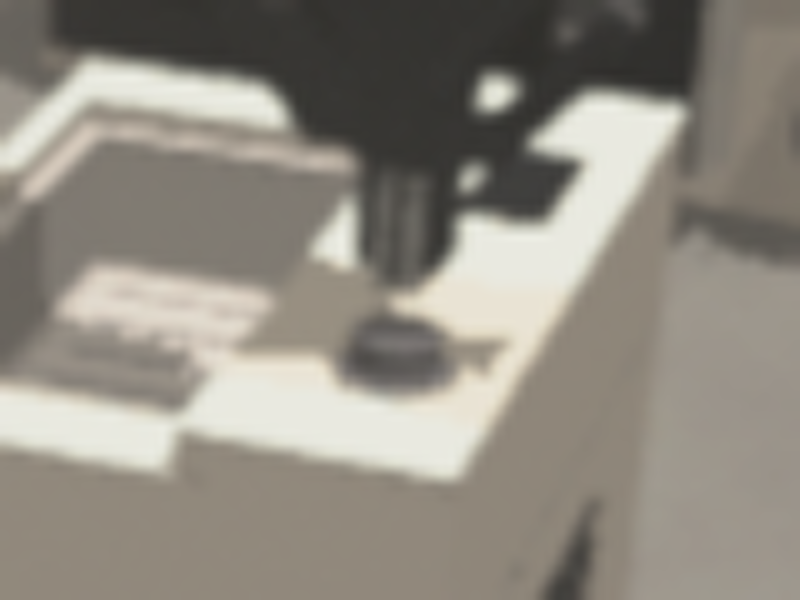

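The drawn tip is still about 21 mm above the TCP reading, at (400,285) against a button face at (398,335). I lower in steps until real contact, then calibrate on the console top.

```bash
python3 -c "from bench import arm;print(arm.pinch_z)"
python3 -m pendant '[[0,0,-0.12,0,0],[0,0,-0.12,0,0],[0,0,-0.12,0,0],[0,0,0,0,0],[0,0,0,0,0]]'|grep -E 'ee_pos|ft_f'
for i in 1 2 3 4 5 6 7; do python3 -m pendant '[[0,0,-0.02,0,0],[0,0,0,0,0]]' | grep -E 'ee_pos|ft_f'|tr '\n' ' '; for k in 1 2 3; do python3 -m pendant '[[0,0,0,0,0]]' | grep -E 'ft_f'|cut -d, -f3|tr '\n' ' ';done;echo; done
```

```text
0.0187
ee_pos: [0.6753, 0.1201, 0.2275]
ft_force: [-0.6, 0.2, -0.8]
ee_pos: [0.6755, 0.1201, 0.2273] ft_force: [0.0, -0.7, 0.7]  -0.6]  -0.3]  -0.1] 
ee_pos: [0.6754, 0.1201, 0.2266] ft_force: [0.3, -0.6, -0.8]  -0.1]  0.2]  0.1] 
ee_pos: [0.6754, 0.1201, 0.2261] ft_force: [-0.2, 0.2, 0.3]  -0.6]  0.3]  -0.3] 
ee_pos: [0.6754, 0.1201, 0.2256] ft_force: [0.8, -0.1, -0.1]  0.2]  -0.5]  -0.7] 
ee_pos: [0.6754, 0.1201, 0.2251] ft_force: [0.8, 0.6, -0.5]  -0.3]  0.5]  0.2] 
ee_pos: [0.6754, 0.1201, 0.2246] ft_force: [0.3, -0.3, 0.3]  0.2]  0.4]  0.3] 
ee_pos: [0.6754, 0.1201, 0.2241] ft_force: [-0.2, -0.5, -0.0]  -0.4]  0.5]  0.2]
```

```bash

for i in 1 2 3 4 5 6 7 8; do python3 -m pendant '[[0,0,-0.02,0,0],[0,0,0,0,0]]' | grep -E 'ee_pos|ft_f'|tr '\n' ' '; for k in 1 2 3; do python3 -m pendant '[[0,0,0,0,0]]' | grep -E 'ft_f'|cut -d, -f3|tr '\n' ' ';done;echo; done
```

```text
ee_pos: [0.6754, 0.1201, 0.2236] ft_force: [0.3, -0.1, -0.1]  -0.3]  0.9]  -0.0] 
ee_pos: [0.6754, 0.1201, 0.2231] ft_force: [0.1, 0.4, -0.4]  0.2]  0.3]  0.3] 
ee_pos: [0.6755, 0.1201, 0.223] ft_force: [-0.7, 0.4, 0.5]  1.5]  2.0]  0.9] 
ee_pos: [0.6755, 0.1201, 0.2224] ft_force: [-1.0, -0.1, 1.4]  2.4]  1.6]  2.1] 
ee_pos: [0.6755, 0.1201, 0.2216] ft_force: [0.1, -0.2, 2.9]  1.1]  2.8]  1.5] 
ee_pos: [0.6755, 0.1201, 0.2212] ft_force: [0.4, -0.5, 1.9]  0.9]  1.8]  2.5] 
ee_pos: [0.6755, 0.1201, 0.2207] ft_force: [-0.2, 0.1, 1.7]  2.6]  1.5]  2.4] 
ee_pos: [0.6755, 0.1201, 0.2202] ft_force: [-0.3, 0.1, 2.1]  2.1]  2.4]  3.2]
```

Contact came at a reading of 0.2230. I back off, re-touch the button to confirm it hasn't changed, then touch the console top beside it, at 0.229, to calibrate.

```bash
python3 -m pendant '[[0,0,0.3,0,0],[0,0,0,0,0],[0,0,-0.15,0,0],[0,0,0,0,0],[0,0,0,0,0]]'|grep -E 'ee_pos|ft_f'|tr '\n' ' ';echo
for i in 1 2 3; do python3 -m pendant '[[0,0,-0.02,0,0],[0,0,0,0,0]]' | grep -E 'ee_pos|ft_f'|tr '\n' ' '; for k in 1 2 3; do python3 -m pendant '[[0,0,0,0,0]]' | grep -E 'ft_f'|cut -d, -f3|tr '\n' ' ';done;echo; done
echo console; python3 -m pendant '[[0,0,0.6,0,0],[0,0,0.3,0,0],[-0.1,0.8,0,0,0],[-0.1,0.8,0,0,0],[0,0,-0.6,0,0],[0,0,-0.6,0,0],[0,0,-0.12,0,0],[0,0,0,0,0],[0,0,0,0,0]]'|grep -E 'ee_pos|ft_f'|tr '\n' ' ';echo
for i in 1 2 3 4 5 6; do python3 -m pendant '[[0,0,-0.02,0,0],[0,0,0,0,0]]' | grep -E 'ee_pos|ft_f'|tr '\n' ' '; for k in 1 2 3; do python3 -m pendant '[[0,0,0,0,0]]' | grep -E 'ft_f'|cut -d, -f3|tr '\n' ' ';done;echo; done
```

```text
ee_pos: [0.6751, 0.12, 0.2233] ft_force: [-0.2, 0.5, -0.6] 
ee_pos: [0.6753, 0.1201, 0.2232] ft_force: [0.5, -0.2, -0.3]  0.0]  0.3]  0.6] 
ee_pos: [0.6755, 0.1201, 0.2231] ft_force: [0.9, -0.0, 0.7]  0.3]  0.6]  0.0] 
ee_pos: [0.6755, 0.1201, 0.2227] ft_force: [0.1, 0.3, 2.4]  2.0]  1.8]  2.1] 
console
ee_pos: [0.6705, 0.1608, 0.2124] ft_force: [1.1, 0.1, -0.5] 
ee_pos: [0.6708, 0.1601, 0.2121] ft_force: [0.0, 0.5, 0.6]  -0.0]  -0.4]  -0.5] 
ee_pos: [0.6704, 0.16, 0.2109] ft_force: [-0.9, -0.0, -0.0]  0.2]  0.4]  -0.5] 
ee_pos: [0.6704, 0.1601, 0.2104] ft_force: [0.9, -0.7, 0.7]  -0.3]  -0.4]  0.8] 
ee_pos: [0.6704, 0.1601, 0.2099] ft_force: [0.2, 1.1, 0.3]  -0.1]  -0.1]  -0.1] 
ee_pos: [0.6704, 0.1601, 0.2094] ft_force: [0.3, -0.7, 0.5]  0.5]  -0.2]  0.1] 
ee_pos: [0.6705, 0.1601, 0.2091] ft_force: [0.9, 0.1, 1.0]  0.8]  0.8]  0.7]
```

The console contact is at 0.2092, so the button stands 14 mm proud: it is off and needs no click. True tip height is the reading plus 20 mm. Next come the bottle tops.

```bash
python3 -m pendant '[[0,0,1,0,0],[0,0,1,0,0],[0,0,1,0,0.2],[0,-0.5,0.4,0,0.6],[0,-0.5,0,0,0.6]]'
cat > tops.py <<'E'
from h import *
P={n:cam(n) for n in("scene","top")}
for n,p in P.items():
    b=p["color"].astype(int)
    for d in arm.landmark_of(p,"top1")+[dict(e,f=1) for e in arm.outline_of(p,"top1")]:
        if "f" in d:
            u,v=np.array(d["uv"]).round().astype(int); w=b[v-6:v+5,u-4:u+5].reshape(-1,3)
            col=w[np.argmax(w.max(1)-w.min(1))]
            print(n,"outl",round(d["confidence"],2),np.round(d["uv"],1),atz(p,d["uv"],.02),"bgr",col)
        else: print(n,"lm",round(d["confidence"],2),np.round(d["uv"],1),atz(p,d["uv"],0))
    m=((b[...,2]-b[...,1]>35)&(b[...,0]-b[...,1]>0)).astype(np.uint8)
    N,l,st,c=cv2.connectedComponentsWithStats(m)
    for i in range(1,N):
        if 4<st[i,4]<200: print(n,"pink",c[i].round(1),st[i,4],atz(p,c[i],.032))
E
python3 tops.py
```

```text
time: 29.7
ee_pos: [0.6713, 0.1345, 0.2955]
tool_rot: [3.138, 0.0, 1.7]
ft_force: [-0.1, -0.6, 0.4]
opening: 0.506
gripper_force: 0.0
scene lm 0.83 [110.1 332.9] [ 0.4582 -0.5242  0.    ]
scene lm 0.6 [188.6 249.1] [ 0.4164 -0.2098  0.    ]
scene lm 0.57 [172.9 279.9] [ 0.4648 -0.3267  0.    ]
scene lm 0.55 [151.7 293.2] [ 0.4509 -0.3896  0.    ]
scene lm 0.45 [311.8 145.4] [0.4162 0.6556 0.    ]
scene outl 0.9 [109.3 330.3] [ 0.4675 -0.5281  0.02  ] bgr [ 10 129 236]
scene outl 0.58 [150.  289.9] [ 0.4558 -0.3954  0.02  ] bgr [150 142 226]
scene outl 0.57 [188.2 248.9] [ 0.4326 -0.2262  0.02  ] bgr [153 145 228]
scene outl 0.51 [170.  275.2] [ 0.4626 -0.3312  0.02  ] bgr [196 106  62]
scene pink [186.5 244.2] 58 [ 0.4249 -0.223   0.032 ]
scene pink [149.4 287.7] 81 [ 0.4594 -0.3979  0.032 ]
top lm 0.6 [385.5 225.9] [ 0.4767 -0.5214  0.    ]
top lm 0.46 [332.4 234.8] [ 0.443  -0.3185  0.    ]
top lm 0.44 [352.3 229.1] [ 0.4647 -0.3947  0.    ]
top lm 0.43 [306.5 241.8] [ 0.4165 -0.2195  0.    ]
top outl 0.65 [353.8 230.6] [ 0.4591 -0.3966  0.02  ] bgr [115 106 145]
top outl 0.51 [308.7 237.8] [ 0.4321 -0.2261  0.02  ] bgr [117 109 146]
top pink [352.9 230.2] 8 [ 0.4605 -0.3909  0.032 ]
```

One top has been knocked from (0.439, -0.178) to about (0.43, -0.225). I take a close look.

```bash
python3 - <<'E'
from h import *
p=cam("scene")
a=p["color"][225:315,125:225].copy()
a=cv2.resize(a,(800,720),interpolation=cv2.INTER_CUBIC)[:600]
for X in([.430,-.2255],[.458,-.3965]):
    for z,r in((.0,.021),(.014,.021),(.032,.012),(.046,.007)):
        t=np.linspace(0,6.28,40)
        q=((proj(p,np.c_[X[0]+r*np.cos(t),X[1]+r*np.sin(t),t*0+z])-[125,225])*8+3.5).astype(int)
        cv2.polylines(a,[q.reshape(-1,1,2)],True,(0,255,0) if z in(0,.032) else (255,255,0),1)
cv2.imwrite("pics/tops.png",a)
E
```

```text
(no output)
```

View pics/tops.png

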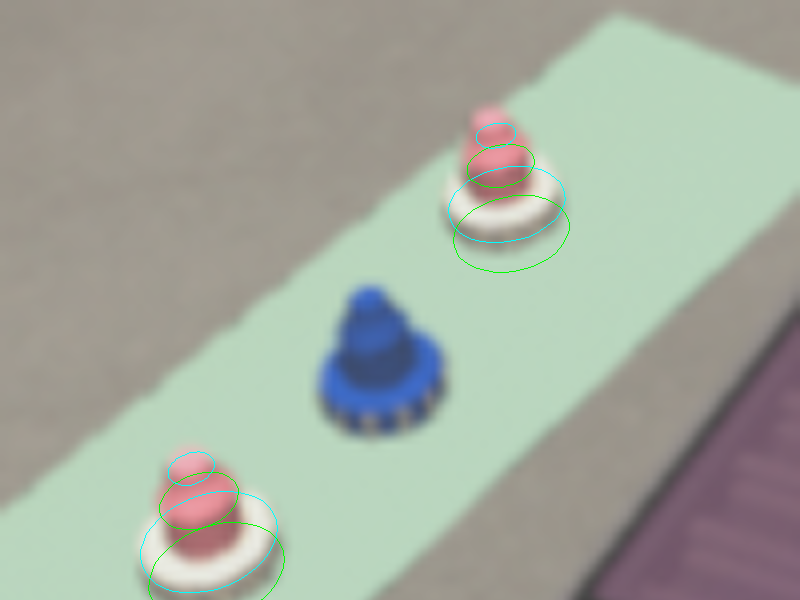

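Both tops stand upright. The nearer one matches the overlay and the knocked one is about 6 mm beyond it, so A is about (0.425, -0.222) and B about (0.458, -0.397). I go to A.

```bash
python3 -m pendant '[[-0.8,-0.8,0,0,0.6],[-0.8,-1,0,0,0.6],[-0.8,-1,0,0,0.6],[-0.8,-1,0,0,0.6],[-0.8,-1,0,0,0.6],[-0.8,-1,0,0,0.6],[-0.8,-1,0,0,0.6],[-0.8,-1,0,0,0.6],[-0.8,-1,0,0,0.6],[-0.8,-1,0,0,0.6],[-0.8,-1,0,0,0.6],[-0.8,-1,0,0,0.6]]' | grep ee_pos
python3 -m pendant '[[-0.25,-1,0,0,0.6],[0,-1,0,0,0.6],[0,-0.4,-1,0,0.6],[0,0,-1,0,0.6],[0,0,-1,0,0.6],[0,0,-1,0,0.6],[0,0,-1,0,0.6],[0,0,-1,0,0.6],[0,0,-1,0,0.6],[0,0,-1,0,0.6],[0,0,0,0,0.6],[0,0,0,0,0.6]]'
python3 - <<'E'
from h import *
p=cam("scene")
a=cv2.resize(p["color"][195:270,150:250],(800,600),interpolation=cv2.INTER_CUBIC)
cv2.imwrite("pics/a1.png",a)
E
```

```text
ee_pos: [0.4294, -0.1603, 0.2936]
time: 32.45
ee_pos: [0.4239, -0.2195, 0.0939]
tool_rot: [-3.141, -0.001, 1.7]
ft_force: [0.2, 0.4, -0.2]
opening: 0.601
gripper_force: 0.0
```

View pics/a1.png

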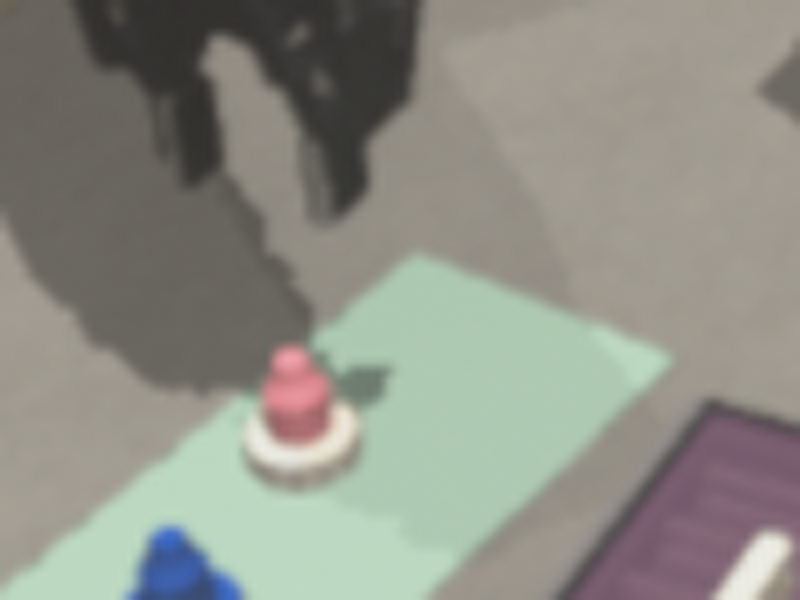

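```bash
python3 - <<'E'
from h import *
p=cam("scene")
for z in(.125,.115,.032,.023,.0):print(z,((proj(p,[.4239,-.2195,z])-[150,195])*8+3.5).round())
for X in([.4339,-.2195,.023],[.4239,-.2295,.023]):print(((proj(p,X)-[150,195])*8+3.5).round())
E
```

```text
0.125 [[267. 183.]]
0.115 [[271. 206.]]
0.032 [[300. 391.]]
0.023 [[303. 410.]]
0.0 [[310. 458.]]
[[323. 419.]]
[[284. 425.]]
```

The fingers and the nipple share the same small projection offset, so they are aligned. I descend and grip.

```bash
python3 -m pendant '[[0,0,-1,0,0.6],[0,0,-1,0,0.6],[0,0,-1,0,0.6],[0,0,-0.5,0,0.6],[0,0,-0.2,0,0.6],[0,0,0,0,0.6],[0,0,0,0,0.6]]'
python3 -m pendant '[[0,0,0,0,0],[0,0,0,0,0],[0,0,0,0,0],[0,0,0,0,0],[0,0,0,0,0],[0,0,0,0,0]]'
python3 -m pendant '[[0,0,0.5,0,0],[0,0,1,0,0],[0,0,1,0,0],[0,0,1,0,0],[0,0,1,0,0],[0,0,1,0,0],[0,0,1,0,0],[0,0,1,0,0],[0,0,1,0,0],[0,0,1,0,0],[0,0,1,0,0],[0,0,1,0,0]]'
```

```text
time: 33.25
ee_pos: [0.4254, -0.2205, 0.0027]
tool_rot: [3.14, 0.001, 1.7]
ft_force: [-0.4, 1.0, -0.1]
opening: 0.595
gripper_force: 0.0
time: 33.85
ee_pos: [0.4251, -0.2203, 0.0027]
tool_rot: [3.14, 0.001, 1.7]
ft_force: [-0.5, 0.1, 4.8]
opening: 0.242
gripper_force: 58.5
time: 35.05
ee_pos: [0.4239, -0.2198, 0.2903]
tool_rot: [3.141, 0.0, 1.7]
ft_force: [0.1, -0.1, -0.9]
opening: 0.244
gripper_force: 58.8
```

```bash
python3 -m pendant '[[0.25,0.9,0,0,0],[0.25,0.9,0,0,0],[0.25,0.9,0,0,0],[0.25,0.9,0,0,0],[0.25,0.9,0,0,0],[0.25,0.9,0,0,0],[0.25,0.9,0,0,0],[0.25,0.9,0,0,0],[0.25,0.9,0,0,0],[0.25,0.9,0,0,0],[0.25,0.9,0,0,0],[0.25,0.9,0,0,0]]'|grep ee_pos
python3 -m pendant '[[0.25,0.9,0,0,0],[0.25,0.9,0,0,0],[0.25,0.9,0,0,0],[0.25,0.9,0,0,0],[0.25,0.9,0,0,0],[0.25,0.9,0,0,0],[0.25,0.9,0,0,0],[0.25,0.9,0,0,0],[0,0.3,0,0,0],[0,0,0,0,0],[0,0,0,0,0]]'
python3 - <<'E'
from h import *
p=cam("scene")
cv2.imwrite("pics/a2.png",cv2.resize(p["color"][90:180,240:360],(800,600),interpolation=cv2.INTER_CUBIC))
E
```

```text
ee_pos: [0.4992, 0.051, 0.2892]
time: 37.35
ee_pos: [0.5489, 0.2369, 0.289]
tool_rot: [-3.141, 0.001, 1.7]
ft_force: [-0.1, -0.5, -0.7]
opening: 0.237
gripper_force: 58.8
```

View pics/a2.png

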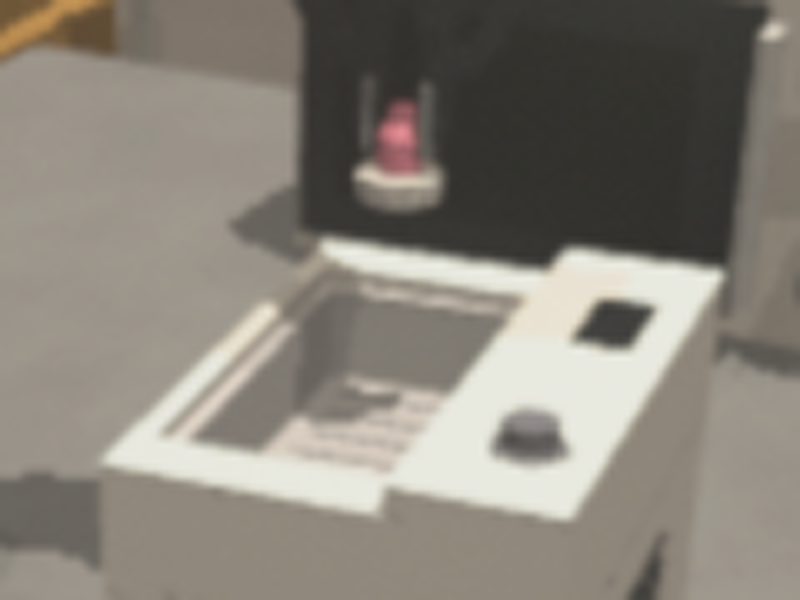

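Top A hangs upright in the grip over the left part of the well, at (400,160). I lower it.

```bash
python3 -m pendant '[[0,0,-1,0,0],[0,0,-1,0,0],[0,0,-1,0,0],[0,0,-1,0,0],[0,0,-0.7,0,0],[0,0,-0.3,0,0],[0,0,-0.1,0,0],[0,0,0,0,0],[0,0,0,0,0]]'|grep -E "ee|ft|op"
for i in 1 2 3 4; do python3 -m pendant '[[0,0,-0.04,0,0],[0,0,0,0,0]]'|grep -E "ee|ft_f"|tr '\n' ' ';done
```

```text
ee_pos: [0.55, 0.2377, 0.1629]
ft_force: [0.4, -0.9, -0.8]
opening: 0.241
ee_pos: [0.5496, 0.2378, 0.1611] ft_force: [-0.5, 0.4, -0.6] ee_pos: [0.5492, 0.2376, 0.1594] ft_force: [0.3, 0.1, -0.5] ee_pos: [0.5491, 0.2376, 0.1582] ft_force: [0.1, -0.4, 0.9] ee_pos: [0.5491, 0.2376, 0.1573] ft_force: [0.0, -0.3, -0.2]
```

```bash

for i in 1 2 3 4 ; do python3 -m pendant '[[0,0,-0.03,0,0],[0,0,0,0,0]]'|grep -E "ee|ft_f"|tr '\n' ' ';done
```

```text
ee_pos: [0.5492, 0.2376, 0.1566] ft_force: [0.6, 0.1, -1.4] ee_pos: [0.5492, 0.2376, 0.1559] ft_force: [0.2, 0.4, -1.3] ee_pos: [0.5492, 0.2377, 0.1558] ft_force: [-1.2, -0.3, 4.2] ee_pos: [0.5492, 0.2377, 0.1558] ft_force: [-2.7, -1.3, 6.6]
```

```bash
python3 -m pendant '[[0,0,0,0,0.45],[0,0,0,0,0.45],[0,0,0,0,0.45],[0,0,0,0,0.45],[0,0,0.4,0,0.45],[0,0,1,0,0.45],[0,0,1,0,0.45],[0,0,1,0,0.45],[0,0,1,0,0.45],[0,0,1,0,0.45]]'|grep -E "ee|ft|op"
python3 -m pendant '[[-0.14,-1,0,0,0.6],[-0.14,-1,0,0,0.6],[-0.14,-1,0,0,0.6],[-0.14,-1,0,0,0.6],[-0.14,-1,0,0,0.6],[-0.14,-1,0,0,0.6],[-0.14,-1,0,0,0.6],[-0.14,-1,0,0,0.6],[-0.14,-1,0,0,0.6],[-0.14,-1,0,0,0.6],[-0.14,-1,0,0,0.6],[-0.14,-1,0,0,0.6]]'|grep -E "ee"
python3 tops.py | grep -v lm
python3 - <<'E'
from h import *
p=cam("scene")
cv2.imwrite("pics/a3.png",cv2.resize(p["color"][90:180,240:360],(800,600),interpolation=cv2.INTER_CUBIC))
E
```

```text
ee_pos: [0.5492, 0.2376, 0.2914]
ft_force: [-0.1, 0.1, -0.3]
opening: 0.45
ee_pos: [0.5071, -0.0634, 0.2904]
scene outl 0.7 [111.2 331.2] [ 0.4732 -0.5274  0.02  ] bgr [ 10 131 237]
scene outl 0.67 [172.3 277. ] [ 0.4725 -0.3329  0.02  ] bgr [200 108  63]
scene outl 0.66 [150.8 291.6] [ 0.4618 -0.3983  0.02  ] bgr [153 145 229]
scene pink [298.3 147.6] 43 [0.4027 0.5387 0.032 ]
scene pink [149.4 287.7] 81 [ 0.4594 -0.3979  0.032 ]
top outl 0.64 [384.1 226.9] [ 0.4729 -0.5111  0.02  ] bgr [ 48  89 162]
top outl 0.57 [181.2 204. ] [0.5606 0.257  0.02  ] bgr [110 100 142]
top outl 0.55 [330.8 233.8] [ 0.4471 -0.3097  0.02  ] bgr [145  78  54]
top outl 0.43 [354.2 228.2] [ 0.4681 -0.3982  0.02  ] bgr [115 107 147]
top pink [180.5 204.6] 8 [0.5577 0.2577 0.032 ]
top pink [352.9 230.2] 8 [ 0.4605 -0.3909  0.032 ]
```

View pics/a3.png

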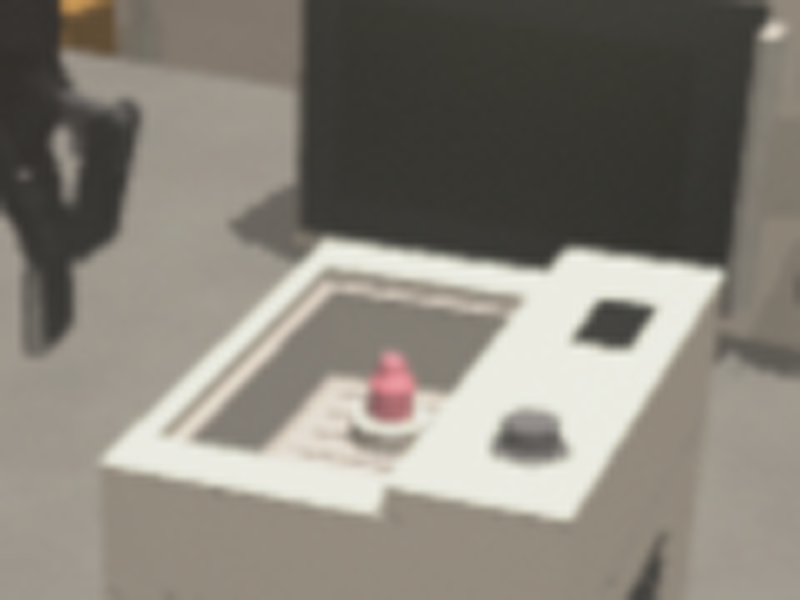

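Top A stands upright in the well at (390,395), and B is unmoved. I go for B.

```bash

python3 -m pendant '[[-0.18,-1,0,0,0.6],[-0.18,-1,0,0,0.6],[-0.18,-1,0,0,0.6],[-0.18,-1,0,0,0.6],[-0.18,-1,0,0,0.6],[-0.18,-1,0,0,0.6],[-0.18,-1,0,0,0.6],[-0.18,-1,0,0,0.6],[-0.18,-1,0,0,0.6],[-0.18,-1,0,0,0.6],[-0.18,-1,0,0,0.6],[0,-1,0,0,0.6]]'|grep -E "ee"
python3 -m pendant '[[0,-1,0,0,0.6],[0,-0.38,-0.5,0,0.6],[0,0,-1,0,0.6],[0,0,-1,0,0.6],[0,0,-1,0,0.6],[0,0,-1,0,0.6],[0,0,-1,0,0.6],[0,0,-1,0,0.6],[0,0,-1,0,0.6],[0,0,-0.5,0,0.6],[0,0,0,0,0.6],[0,0,0,0,0.6]]'
python3 - <<'E'
from h import *
p=cam("scene");e=arm.sense()["ee_pos"]
f=lambda X:proj(p,X).round(1).tolist()
print(e,f([e[0],e[1],.033]),f([e[0]+.01,e[1],.033]),f([e[0],e[1]+.01,.033]))
E
python3 tops.py | grep scene.pink
```

```text
ee_pos: [0.458, -0.3625, 0.2897]
time: 44.85
ee_pos: [0.4582, -0.3966, 0.0899]
tool_rot: [3.141, 0.0, 1.701]
ft_force: [0.3, -0.4, -0.0]
opening: 0.601
gripper_force: 0.0
[ 0.45862346 -0.39717538  0.09068989] [[149.4, 287.1]] [[152.2, 288.7]] [[152.3, 284.6]]
scene pink [298.4 147.4] 43 [0.4022 0.5402 0.032 ]
scene pink [149.4 287.4] 89 [ 0.4586 -0.3972  0.032 ]
```

```bash
python3 -m pendant '[[0,0,-1,0,0.6],[0,0,-1,0,0.6],[0,0,-1,0,0.6],[0,0,-0.3,0,0.6],[0,0,-0.15,0,0.6],[0,0,0,0,0.6],[0,0,0,0,0.6]]'|grep -E "ee|ft_f|op"
python3 -m pendant '[[0,0,0,0,0],[0,0,0,0,0],[0,0,0,0,0],[0,0,0,0,0],[0,0,0,0,0],[0,0,0,0,0]]'|grep -E "ee|ft_f|op"
python3 -m pendant '[[0,0,0.5,0,0],[0,0,1,0,0],[0,0,1,0,0],[0,0,1,0,0],[0,0,1,0,0],[0,0,1,0,0],[0,0,1,0,0],[0,0,1,0,0],[0,0,1,0,0],[0,0,1,0,0],[0,0,1,0,0],[0,0,1,0,0]]'
```

```text
ee_pos: [0.4586, -0.3977, 0.0046]
ft_force: [-0.1, 0.0, 0.3]
opening: 0.599
ee_pos: [0.4584, -0.3975, 0.0046]
ft_force: [-0.2, 1.0, 5.5]
opening: 0.241
time: 47.7
ee_pos: [0.4573, -0.3966, 0.2923]
tool_rot: [3.142, 0.0, 1.7]
ft_force: [0.3, -0.2, -0.7]
opening: 0.243
gripper_force: 58.7
```

```bash
python3 -m pendant '[[0.19,0.99,0,0,0],[0.19,0.99,0,0,0],[0.19,0.99,0,0,0],[0.19,0.99,0,0,0],[0.19,0.99,0,0,0],[0.19,0.99,0,0,0],[0.19,0.99,0,0,0],[0.19,0.99,0,0,0],[0.19,0.99,0,0,0],[0.19,0.99,0,0,0],[0.19,0.99,0,0,0]]'|grep ee_pos
python3 -m pendant '[[0.19,0.99,0,0,0],[0.19,0.99,0,0,0],[0.19,0.99,0,0,0],[0.19,0.99,0,0,0],[0.19,0.99,0,0,0],[0.19,0.99,0,0,0],[0.19,0.99,0,0,0],[0.19,0.99,0,0,0],[0.19,0.99,0,0,0],[0.19,0.99,0,0,0],[0.19,0.99,0,0,0],[0,0,0,0,0]]'|grep ee_pos
python3 -m pendant '[[0,0,0,0,0],[0,0,-1,0,0],[0,0,-1,0,0],[0,0,-1,0,0],[0,0,-1,0,0],[0,0,-0.7,0,0],[0,0,-0.3,0,0],[0,0,-0.1,0,0],[0,0,0,0,0],[0,0,0,0,0]]'|grep -E "ee|ft_f|op"
for i in 1 2 3 4; do python3 -m pendant '[[0,0,-0.04,0,0],[0,0,0,0,0]]'|grep -E "ee|ft_f"|tr '\n' ' ';done
```

```text
ee_pos: [0.5097, -0.1236, 0.2913]
ee_pos: [0.5621, 0.1504, 0.2906]
ee_pos: [0.563, 0.1476, 0.1646]
ft_force: [-0.3, -0.4, 0.5]
opening: 0.242
ee_pos: [0.5626, 0.1477, 0.1629] ft_force: [0.1, 0.2, -1.0] ee_pos: [0.5622, 0.1477, 0.1612] ft_force: [-0.5, 0.6, -0.6] ee_pos: [0.5621, 0.1476, 0.16] ft_force: [-0.5, -0.1, -0.6] ee_pos: [0.5621, 0.1476, 0.159] ft_force: [0.8, 0.6, 0.4]
```

```bash

for i in 1 2 3 ; do python3 -m pendant '[[0,0,-0.03,0,0],[0,0,0,0,0]]'|grep -E "ee|ft_f"|tr '\n' ' ';done
```

```text
ee_pos: [0.5622, 0.1476, 0.1583] ft_force: [0.1, 0.5, -0.2] ee_pos: [0.5622, 0.1476, 0.1577] ft_force: [0.4, -0.1, -0.5] ee_pos: [0.5623, 0.1476, 0.1576] ft_force: [-2.1, 1.0, 4.2]
```

```bash
python3 -m pendant '[[0,0,0,0,0.45],[0,0,0,0,0.45],[0,0,0,0,0.45],[0,0,0,0,0.45],[0,0,0.4,0,0.45],[0,0,1,0,0.45],[0,0,1,0,0.45],[0,0,1,0,0.45],[0,0,1,0,0.45],[0,0,1,0,0.45]]'|grep -E "ee|ft|op"
python3 -m pendant '[[-0.5,-0.3,0,0,0.6],[-1,0,0,0,0.6],[-1,0,0,0,0.6],[-1,0,0,0,0.6],[-1,0,0,0,0.6],[0,0,0,0,0.6]]'|grep -E "ee"
cat >> fit.py <<'E'
# fin: white pixels inside cover region
for n,p in P.items():
    q=proj(p,T([.636,-.25,.13],[[a,b,z] for a in(-.03,.03) for b in(-.06,.06) for z in(.03,.06)]))
    m=np.zeros((384,512),np.uint8);cv2.fillConvexPoly(m,cv2.convexHull(q.astype(np.float32)).astype(int),1)
    g=p["color"].min(2); w=m*(g>(150 if n=="scene" else 110))
    ys,xs=np.nonzero(w); 
    pts=np.array([atz(p,(x,y),.057)[:2] for x,y in zip(xs,ys)],np.float32)
    print("fin",n,len(pts),cv2.minAreaRect(pts),pts.mean(0))
cv2.imwrite("pics/b4.png",np.vstack([cv2.resize(P["scene"]["color"][90:180,240:360],(560,420),interpolation=cv2.INTER_CUBIC),cv2.resize(P["scene"]["color"][245:325,190:290],(560,448),interpolation=cv2.INTER_CUBIC)[:180]*1]))
E
python3 fit.py
```

```text
ee_pos: [0.5622, 0.1476, 0.2939]
ft_force: [0.1, 0.1, 0.2]
opening: 0.454
ee_pos: [0.4473, 0.14, 0.2935]
scene 0.56 7466
top 0.98 5446
ster ['scene'] (array([0.5838, 0.2032, 0.1334]), np.float64(256.235294117647))
ster ['top'] (array([0.5904, 0.1985, 0.1296]), np.float64(727.3294117647058))
ster ['scene', 'top'] (array([0.587 , 0.1981, 0.1361]), np.float64(1148.1529411764704))
scene 0.62 3417
top 0.76 2098
cover ['scene'] (array([ 0.6351, -0.2496,  0.1319]), np.float64(73.81176470588235))
cover ['top'] (array([ 0.6381, -0.2498,  0.139 ]), np.float64(64.26274509803922))
scene pink [298.6 146.5] 14 [0.4016 0.5437 0.035 ]
scene pink [289.9 156.5] 17 [0.4156 0.4337 0.035 ]
top1 [('scene', 0.63, array([111.2, 330.2])), ('scene', 0.58, array([173.1, 275.7])), ('top', 0.56, array([180.4, 207.3])), ('top', 0.56, array([333.7, 234.8])), ('top', 0.41, array([206.1, 201.5]))]
switch_bezel [('scene', 0.7, array([317.8, 155.4])), ('top', 0.75, array([211.4, 164.7])), ('top', 0.54, array([187. , 188.2]))]
lip [('scene', 0.78, array([311.9, 146.5])), ('top', 0.86, array([188.9, 187.5]))]
recess [('scene', 0.72, array([297.9, 146.9])), ('top', 0.92, array([190.3, 201.4]))]
switch tri (array([0.6791, 0.1123, 0.2527]), np.float64(0.0103))
fin scene 112 ((0.6365762948989868, -0.24965262413024902), (0.013984236866235733, 0.07147389650344849), 7.1757097244262695) [ 0.63675886 -0.25050357]
fin top 89 ((0.6374163627624512, -0.24933002889156342), (0.01716517098248005, 0.07219564914703369), 7.077718257904053) [ 0.63747   -0.2493865]
```

View pics/b4.png

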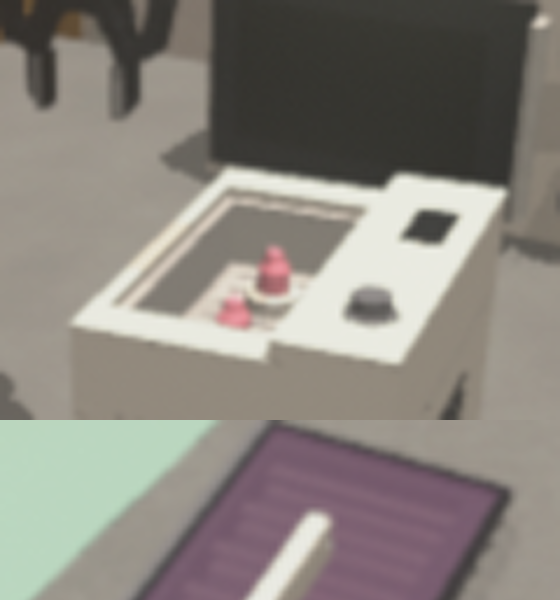

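Both tops stand upright in the well. The fin is at (0.6365, -0.250) with yaw about 0.13, which matches the present tool yaw, so I go to grip it.

```bash
python3 -m pendant '[[0.5,-0.98,0,0,0.5],[0.5,-0.98,0,0,0.5],[0.5,-0.98,0,0,0.5],[0.5,-0.98,0,0,0.5],[0.5,-0.98,0,0,0.5],[0.5,-0.98,0,0,0.5],[0.5,-0.98,0,0,0.5],[0.5,-0.98,0,0,0.5],[0.5,-0.98,0,0,0.5],[0.5,-0.98,0,0,0.5],[0.5,-0.98,0,0,0.5],[0.5,-0.98,0,0,0.5]]'|grep ee_p
python3 -m pendant '[[0.37,-0.96,0,0,0.5],[0.37,-0.96,0,0,0.5],[0.37,-0.96,0,0,0.5],[0.37,-0.96,0,0,0.5],[0,0,-1,0,0.5],[0,0,-1,0,0.5],[0,0,-1,0,0.5],[0,0,-1,0,0.5],[0,0,-1,0,0.5],[0,0,-1,0,0.5],[0,0,-1,0,0.5],[0,0,-1,0,0.5]]'|grep ee_p
python3 -m pendant '[[0,0,0,0,0.5],[0,0,0,0,0.5]]'
```

```text
ee_pos: [0.6001, -0.155, 0.2918]
ee_pos: [0.6366, -0.2498, 0.0907]
time: 57.3
ee_pos: [0.6364, -0.2498, 0.0917]
tool_rot: [-3.14, -0.001, 1.7]
ft_force: [0.3, -0.0, 0.6]
opening: 0.5
gripper_force: 0.0
```

```bash
python3 -m pendant '[[0,0,-1,0,0.5],[0,0,-1,0,0.5],[0,0,-0.6,0,0.5],[0,0,-0.3,0,0.5],[0,0,0,0,0.5],[0,0,0,0,0.5]]'|grep -E "ee|ft_f"
python3 -m pendant '[[0,0,0,0,0],[0,0,0,0,0],[0,0,0,0,0],[0,0,0,0,0],[0,0,0,0,0],[0,0,0,0,0],[0,0,0,0,0]]'
```

```text
ee_pos: [0.638, -0.2504, 0.0213]
ft_force: [0.3, -0.3, -0.1]
time: 58.6
ee_pos: [0.6376, -0.2503, 0.021]
tool_rot: [3.139, 0.001, 1.7]
ft_force: [-0.4, 0.6, 5.7]
opening: 0.127
gripper_force: 62.1
```

```bash
python3 -m pendant '[[0,0,0.2,0,0],[0,0,0.3,0,0],[0,0,0.5,0,0],[0,0,0.5,0,0],[0,0,0.5,0,0],[0,0,0,0,0],[0,0,0,0,0]]'
python3 - <<'E'
from h import *
p=cam("scene")
cv2.imwrite("pics/c1.png",cv2.resize(p["color"][195:330,160:340],(800,600),interpolation=cv2.INTER_CUBIC))
E
```

```text
time: 59.3
ee_pos: [0.6372, -0.2501, 0.0703]
tool_rot: [3.14, 0.001, 1.7]
ft_force: [-0.1, 0.6, -2.6]
opening: 0.123
gripper_force: 61.1
```

View pics/c1.png

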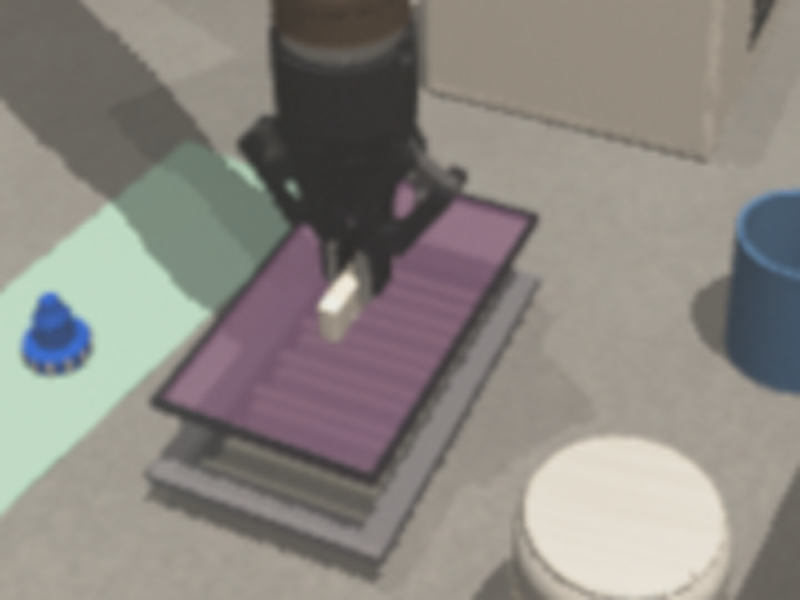

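The cover is in the grip and level, and the trays haven't moved. I carry it over to the sterilizer.

```bash
python3 -m pendant '[[0,0,1,0,0],[0,0,1,0,0],[0,0,1,0,0],[0,0,1,0,0],[0,0,1,0,0],[0,0,1,0,0],[0,0,1,0,0],[0,0,1,0,0],[-0.2,0.3,0,0.008,0],[-0.2,0.6,0,0,0],[-0.2,0.8,0,0,0],[-0.2,0.8,0,0,0]]'|grep -E "ee|op"
python3 -m pendant '[[-0.2,0.95,0,0,0],[-0.2,0.95,0,0,0],[-0.2,0.95,0,0,0],[-0.2,0.95,0,0,0],[-0.2,0.95,0,0,0],[-0.2,0.95,0,0,0],[-0.2,0.95,0,0,0],[-0.2,0.95,0,0,0],[-0.2,0.95,0,0,0],[-0.2,0.95,0,0,0],[-0.2,0.95,0,0,0],[-0.2,0.95,0,0,0]]'|grep -E "ee|op"
python3 -m pendant '[[-0.2,0.9,0,0,0],[-0.2,0.9,0,0,0],[-0.2,0.9,0,0,0],[0,0.6,0,0,0],[0,0.5,0,0,0],[0,0,0,0,0],[0,0,0,0,0],[0,0,0,0,0]]'
```

```text
ee_pos: [0.616, -0.1869, 0.2682]
opening: 0.118
ee_pos: [0.556, 0.0985, 0.2686]
opening: 0.124
time: 62.55
ee_pos: [0.5419, 0.1917, 0.2693]
tool_rot: [-3.141, 0.001, 1.707]
ft_force: [-0.3, 0.4, -2.2]
opening: 0.123
gripper_force: 61.1
```

```bash
python3 -m pendant '[[0,0,-0.5,0,0],[0,0,-0.5,0,0],[0,0,-0.4,0,0],[0,0,-0.2,0,0],[0,0,0,0,0],[0,0,0,0,0],[0,0,0,0,0]]'|grep -E "ee|ft_f|rot"
cat > hov.py <<'E'
from h import *
exec(open('fit.py').read().split("ms={}")[0].replace("from h import *",""))
s=arm.sense();e=s["ee_pos"];print(e,s["tool_rot"][2]-np.pi/2)
z=e[2]+.007
v0=[e[0],e[1],s["tool_rot"][2]-np.pi/2]
rows=[]
for n,p in P.items():
    b=p["color"].astype(int)
    q=proj(p,T(v0,[[a,c,z] for a in(-.09,.09) for c in(-.13,.13)]))
    roi=np.zeros((384,512),np.uint8);cv2.fillConvexPoly(roi,cv2.convexHull(q.astype(np.float32)).astype(int),1)
    m=((b[...,2]-b[...,1]>12)&(b[...,0]-b[...,1]>8)&(roi>0))
    o=arm.outline_of(p,"cover")
    print(n,"purple",m.sum(),[ (round(d["confidence"],2),d["pixels"].sum()) for d in o])
    if o: print(fit({n:o[0]["pixels"].astype(float)},[box(-.066,.066,.111,z,z+.005),box(-.006,.006,.035,z,z+.029)],v0))
    # overlay crops
    k=6; x0,y0=(245,85) if n=="scene" else (140,150)
    im=cv2.resize(p["color"][y0:y0+100,x0:x0+66 if False else x0+120],None,fx=k,fy=k,interpolation=cv2.INTER_CUBIC)
    def dr(v,pts,col):
        qq=((proj(p,T(v,pts))-[x0,y0])*k+(k-1)/2)
        cv2.polylines(im,[(qq*8).round().astype(int).reshape(-1,1,2)],True,col,1,cv2.LINE_AA,3)
    sq=lambda x0,x1,y,z:[[x0,-y,z],[x1,-y,z],[x1,y,z],[x0,y,z]]
    dr(v0,sq(-.066,.066,.111,z+.0025),(0,255,0))
    sv=[.587,.199,.137]
    dr(sv,sq(-.098,.026,.115,.214),(0,0,255)); dr(sv,sq(.026,.11,.15,.229),(255,0,0)); dr(sv,sq(-.11,.026,.15,.214),(255,255,0))
    rows.append(im)
cv2.imwrite("pics/hov.png",np.vstack([rows[0][:360],rows[1][:240]]) if len(rows)==2 else rows[0])
E
python3 hov.py
```

```text
ee_pos: [0.5422, 0.1927, 0.2302]
tool_rot: [3.14, -0.0, 1.708]
ft_force: [1.2, 0.1, -1.7]
[0.5420812 0.1927331 0.2301063] 0.13700958399082808
scene purple 804 [(0.89, np.int64(1049))]
(array([0.5376, 0.1936, 0.1542]), np.float64(147.98039215686273))
top purple 1037 [(0.65, np.int64(1172))]
(array([0.5437, 0.1879, 0.1363]), np.float64(1475.5764705882352))
```

View pics/hov.png

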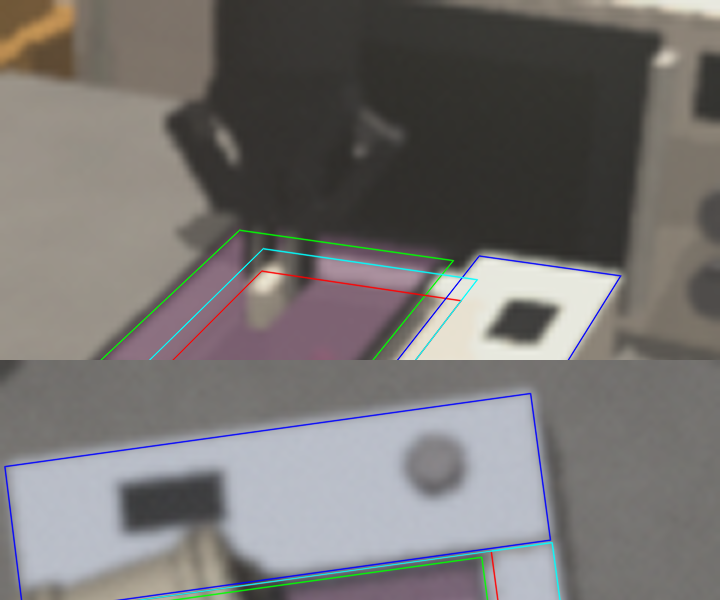

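The overlays fit both the console and the cover in both views, to about 1–2 mm. The rear edge is about 5 mm short of the lip and the front edge sits over the front rim. I lower until it touches the front rim.

```bash
python3 -m pendant '[[0,0,-0.3,0,0],[0,0,-0.3,0,0],[0,0,-0.2,0,0],[0,0,0,0,0],[0,0,0,0,0]]'|grep -E "ee|ft_f"
for i in 1 2 3 4 5 6; do python3 -m pendant '[[0,0,-0.03,0,0],[0,0,0,0,0],[0,0,0,0,0]]'|grep -E "ee|ft_f"|tr '\n' ' ';echo;done
```

```text
ee_pos: [0.5415, 0.1926, 0.2091]
ft_force: [0.2, -1.0, -1.8]
ee_pos: [0.5418, 0.1926, 0.2089] ft_force: [-0.9, -0.5, -2.5] 
ee_pos: [0.5417, 0.1926, 0.208] ft_force: [0.2, 0.3, -2.6] 
ee_pos: [0.5417, 0.1926, 0.2071] ft_force: [-0.6, -0.2, -0.8] 
ee_pos: [0.5418, 0.1926, 0.2068] ft_force: [-0.7, 0.2, 0.6] 
ee_pos: [0.542, 0.1927, 0.2064] ft_force: [-1.4, -0.2, 4.2] 
ee_pos: [0.5421, 0.1927, 0.2061] ft_force: [-0.8, -0.2, 7.0]
```

Contact came at the predicted 0.207. I release so that the rear drops onto the side ledges.

```bash
python3 -m pendant '[[0,0,0.02,0,0.15],[0,0,0,0,0.2],[0,0,0,0,0.3],[0,0,0,0,0.3],[0,0,0,0,0.3],[0,0,0,0,0.3]]'|grep -E "ee|ft_f|op"
cat > cov.py <<'E'
from h import *
exec(open('fit.py').read().split("ms={}")[0].replace("from h import *",""))
# recess rim reference & dark-purple extents along recess axes, from the scene camera
from scipy.ndimage import map_coordinates
sv=[.587,.199,.137]
for n,p in P.items():
    print(n,[ (round(d["confidence"],2),np.round(atz(p,d["uv"],.205),4)) for d in arm.landmark_of(p,"cover")][:2])
    b=p["color"].astype(float); sat=(b[...,2]+b[...,0])/2-b[...,1]
    for ly in (-.09,-.06,.06,.09):
        xs=np.arange(-.125,.045,.001)
        q=proj(p,T(sv,[[x,ly,.212] for x in xs])); f=map_coordinates(sat,[q[:,1],q[:,0]],order=1)
        on=xs[f>12]; print(" y",ly,"purple x",(on.min().round(4),on.max().round(4),len(on)) if len(on) else None)
    for lx in (-.08,-.05,-.02,.0):
        xs=np.arange(-.14,.14,.001)
        q=proj(p,T(sv,[[lx,y,.212] for y in xs])); f=map_coordinates(sat,[q[:,1],q[:,0]],order=1)
        on=xs[f>12]; print(" x",lx,"purple y",(on.min().round(4),on.max().round(4),len(on)) if len(on) else None)
E
python3 cov.py
```

```text
ee_pos: [0.5416, 0.1926, 0.2052]
ft_force: [0.9, -0.5, -0.4]
opening: 0.297
scene [(0.83, array([0.5324, 0.1996, 0.205 ]))]
 y -0.09 purple x (np.float64(-0.106), np.float64(0.011), 118)
 y -0.06 purple x (np.float64(-0.117), np.float64(0.011), 129)
 y 0.06 purple x (np.float64(-0.118), np.float64(0.012), 73)
 y 0.09 purple x (np.float64(-0.118), np.float64(0.011), 80)
 x -0.08 purple y (np.float64(-0.093), np.float64(0.118), 170)
 x -0.05 purple y (np.float64(-0.098), np.float64(0.112), 86)
 x -0.02 purple y (np.float64(-0.102), np.float64(0.11), 213)
 x 0.0 purple y (np.float64(-0.102), np.float64(0.107), 210)
top [(0.65, array([ 0.6142, -0.2226,  0.205 ])), (0.59, array([0.5442, 0.1941, 0.205 ]))]
 y -0.09 purple x (np.float64(-0.107), np.float64(0.014), 122)
 y -0.06 purple x (np.float64(-0.107), np.float64(0.013), 121)
 y 0.06 purple x None
 y 0.09 purple x None
 x -0.08 purple y (np.float64(-0.105), np.float64(-0.006), 100)
 x -0.05 purple y (np.float64(-0.105), np.float64(-0.035), 71)
 x -0.02 purple y (np.float64(-0.106), np.float64(-0.016), 91)
 x 0.0 purple y (np.float64(-0.105), np.float64(-0.006), 100)
```

```bash
python3 -m pendant '[[0,0,-0.08,0,0.3],[0.1,0.014,0,0,0.3],[0.1,0.014,0,0,0.3],[0,0,0,0,0.3]]'|grep -E "ee|ft_f|op"
for i in 1 2 3 4 5 6 7; do python3 -m pendant '[[0.1,0.014,0,0,0.3],[0,0,0,0,0.3]]'|grep -E "ee|ft_f"|tr '\n' ' ';echo;done; python3 cov.py
```

```text
ee_pos: [0.5471, 0.1934, 0.2034]
ft_force: [-0.1, -0.3, 0.1]
opening: 0.306
ee_pos: [0.5494, 0.1937, 0.2034] ft_force: [0.5, -0.7, -0.5] 
ee_pos: [0.5519, 0.194, 0.2033] ft_force: [-0.5, 0.2, -0.1] 
ee_pos: [0.5545, 0.1944, 0.2034] ft_force: [-0.7, 0.4, 0.2] 
ee_pos: [0.557, 0.1947, 0.2034] ft_force: [-0.1, -0.8, -0.3] 
ee_pos: [0.5596, 0.1951, 0.2035] ft_force: [-0.3, 0.2, 0.3] 
ee_pos: [0.562, 0.1954, 0.2034] ft_force: [-0.2, 0.0, 0.1] 
ee_pos: [0.5645, 0.1958, 0.2034] ft_force: [0.4, 0.8, 0.7] 
scene [(0.64, array([0.5389, 0.2024, 0.205 ])), (0.61, array([ 0.7198, -0.0797,  0.205 ]))]
 y -0.09 purple x (np.float64(-0.093), np.float64(0.012), 106)
 y -0.06 purple x (np.float64(-0.099), np.float64(0.012), 112)
 y 0.06 purple x (np.float64(-0.1), np.float64(0.013), 55)
 y 0.09 purple x (np.float64(-0.1), np.float64(0.012), 57)
 x -0.08 purple y (np.float64(-0.092), np.float64(0.078), 171)
 x -0.05 purple y (np.float64(-0.096), np.float64(0.109), 106)
 x -0.02 purple y (np.float64(-0.101), np.float64(0.112), 160)
 x 0.0 purple y (np.float64(-0.101), np.float64(0.109), 211)
top [(0.83, array([0.5524, 0.2096, 0.205 ]))]
 y -0.09 purple x (np.float64(-0.091), np.float64(0.026), 118)
 y -0.06 purple x (np.float64(-0.09), np.float64(0.026), 117)
 y 0.06 purple x None
 y 0.09 purple x None
 x -0.08 purple y (np.float64(-0.106), np.float64(-0.005), 102)
 x -0.05 purple y (np.float64(-0.105), np.float64(-0.005), 101)
 x -0.02 purple y (np.float64(-0.105), np.float64(-0.029), 77)
 x 0.0 purple y (np.float64(-0.106), np.float64(-0.018), 89)
```

```bash
for i in 1 2 3 4; do python3 -m pendant '[[0.04,0.006,0,0,0.3],[0,0,0,0,0.3],[0,0,0,0,0.3]]'|grep -E "ee|ft_f"|tr '\n' ' ';echo;done; python3 cov.py|grep -E "scene|top|y -0"
```

```text
ee_pos: [0.5651, 0.1959, 0.2035] ft_force: [-1.6, 0.1, -0.1] 
ee_pos: [0.5661, 0.196, 0.2035] ft_force: [-1.5, -0.2, 1.4] 
ee_pos: [0.5673, 0.1962, 0.2035] ft_force: [0.3, 0.2, 0.5] 
ee_pos: [0.5683, 0.1963, 0.2035] ft_force: [-0.4, -0.2, 0.4] 
scene [(0.77, array([0.5513, 0.1974, 0.205 ]))]
 y -0.09 purple x (np.float64(-0.087), np.float64(0.012), 100)
 y -0.06 purple x (np.float64(-0.088), np.float64(0.012), 101)
top [(0.97, array([0.5651, 0.209 , 0.205 ]))]
 y -0.09 purple x (np.float64(-0.087), np.float64(0.026), 114)
 y -0.06 purple x (np.float64(-0.086), np.float64(0.026), 113)
```

The scene view's front edge jumped 11 mm for a 4 mm push, so the front has dropped into the recess. I check the level by touching the plate's front corners, where 0.190 is expected.

```bash
python3 -m pendant '[[0,0,0.4,0,0.3],[0,0,1,0,0.3],[0,0,1,0,0],[-0.66,0.7,0,0,0],[-0.66,0.72,0,0,0],[-0.65,0.72,0,0,0],[-0.65,0.72,0,0,0],[0,0,-1,0,0],[0,0,-1,0,0],[0,0,-0.6,0,0],[0,0,0,0,0],[0,0,0,0,0]]'|grep -E "ee|ft_f"
for i in 1 2 3 4 5 6 7 8; do python3 -m pendant '[[0,0,-0.06,0,0],[0,0,0,0,0]]'|grep -E "ee|ft_f"|tr '\n' ' ';echo;done
```

```text
ee_pos: [0.5032, 0.268, 0.1994]
ft_force: [-0.3, 0.8, -0.1]
ee_pos: [0.5035, 0.2681, 0.1982] ft_force: [-0.3, -0.2, -0.2] 
ee_pos: [0.5029, 0.2679, 0.1957] ft_force: [-0.2, -0.0, -0.9] 
ee_pos: [0.5026, 0.2678, 0.1937] ft_force: [-0.0, -0.7, 0.6] 
ee_pos: [0.5026, 0.2678, 0.1922] ft_force: [0.2, -0.3, 0.3] 
ee_pos: [0.5026, 0.2678, 0.1907] ft_force: [-0.4, -0.0, -0.2] 
ee_pos: [0.5028, 0.2679, 0.19] ft_force: [-1.6, -0.8, 2.2] 
ee_pos: [0.5029, 0.2679, 0.19] ft_force: [-2.1, -1.9, 8.3] 
ee_pos: [0.503, 0.268, 0.1899] ft_force: [-4.6, -3.4, 14.7]
```

```bash
python3 -m pendant '[[0,0,0.8,0,0],[0,0,0.8,0,0],[0.13,-0.9,0,0,0],[0.13,-0.9,0,0,0],[0.13,-0.9,0,0,0],[0.13,-0.9,0,0,0],[0.13,-0.9,0,0,0],[0.13,-0.9,0,0,0],[0.1,-0.9,0,0,0],[0,0,-0.8,0,0],[0,0,-0.25,0,0],[0,0,0,0,0]]'|grep -E "ee|ft_f"
for i in 1 2 3 4 5 6; do python3 -m pendant '[[0,0,-0.05,0,0],[0,0,0,0,0]]'|grep -E "ee|ft_f"|tr '\n' ' ';echo;done
```

```text
ee_pos: [0.5237, 0.1102, 0.1988]
ft_force: [0.4, -0.7, 1.2]
ee_pos: [0.525, 0.1109, 0.1994] ft_force: [-0.4, 0.0, 1.0] 
ee_pos: [0.5248, 0.1107, 0.198] ft_force: [0.4, -0.9, -0.5] 
ee_pos: [0.5246, 0.1104, 0.1964] ft_force: [-0.7, -0.5, -0.1] 
ee_pos: [0.5246, 0.1103, 0.195] ft_force: [0.2, 0.6, -0.3] 
ee_pos: [0.5246, 0.1103, 0.1937] ft_force: [-0.8, -0.2, 0.5] 
ee_pos: [0.5246, 0.1103, 0.1925] ft_force: [0.1, 0.1, -0.1]
```

```bash
for i in 1 2 3 ; do python3 -m pendant '[[0,0,-0.05,0,0],[0,0,0,0,0]]'|grep -E "ee|ft_f"|tr '\n' ' ';echo;done
python3 -m pendant '[[0,0,1,0,0],[0,0,1,0,0],[0,0,1,0,0],[0.8,0,0,0,0],[0.8,0,0,0,0],[0.8,0,0,0,0],[0.9,0.1,0,0,0],[0.9,0.1,0,0,0],[0.9,0.1,0,0,0],[0.9,0.1,0,0,0],[0,0,0,0,0],[0,0,0,0,0]]'|grep -E "ee|ft_f"
```

```text
ee_pos: [0.5246, 0.1103, 0.1913] ft_force: [-0.5, 0.2, -1.2] 
ee_pos: [0.5247, 0.1104, 0.1901] ft_force: [-0.5, -0.3, -0.3] 
ee_pos: [0.5248, 0.1104, 0.19] ft_force: [-0.8, -1.7, 4.0] 
ee_pos: [0.6745, 0.1203, 0.2627]
ft_force: [-0.5, 0.2, -0.1]
```

The cover is seated level, with 0.190 at both corners. Now I press the switch right down, then let it up.

```bash
python3 -m pendant '[[0,0,-0.8,0,0],[0,0,-0.7,0,0],[0,0,0,0,0],[0,0,-0.1,0,0],[0,0,-0.1,0,0],[0,0,-0.1,0,0],[0,0,0,0,0],[0,0,-0.1,0,0],[0,0,0,0,0]]'|grep -E "ee|ft_f"
for i in 1 2; do python3 -m pendant '[[0,0,-0.04,0,0],[0,0,0,0,0],[0,0,0,0,0]]'|grep -E "ee|ft_f"|tr '\n' ' ';echo;done
```

```text
ee_pos: [0.6749, 0.1205, 0.2168]
ft_force: [-0.9, 0.4, 2.2]
ee_pos: [0.675, 0.1205, 0.2156] ft_force: [0.3, 0.3, 3.5] 
ee_pos: [0.6749, 0.1204, 0.2145] ft_force: [0.1, 0.5, 3.5]
```

```bash
for i in 1 2 3; do python3 -m pendant '[[0,0,-0.03,0,0],[0,0,0,0,0],[0,0,0,0,0]]'|grep -E "ee|ft_f"|tr '\n' ' ';echo;done
python3 -m pendant '[[0,0,0.1,0,0],[0,0,0.2,0,0],[0,0,0.3,0,0],[0,0,0,0,0],[0,0,-0.1,0,0],[0,0,0,0,0],[0,0,0,0,0]]'|grep -E "ee|ft_f"
for i in 1 2 3 4 5 6 ; do python3 -m pendant '[[0,0,-0.02,0,0],[0,0,0,0,0]]' | grep -E 'ee_pos|ft_f'|tr '\n' ' '; for k in 1 2; do python3 -m pendant '[[0,0,0,0,0]]' | grep -E 'ft_f'|cut -d, -f3|tr '\n' ' ';done;echo; done
```

```text
ee_pos: [0.6749, 0.1205, 0.2137] ft_force: [0.8, 0.2, 3.9] 
ee_pos: [0.6749, 0.1204, 0.2135] ft_force: [-0.0, 1.0, 4.0] 
ee_pos: [0.675, 0.1205, 0.2135] ft_force: [-0.2, 0.1, 6.5] 
ee_pos: [0.6744, 0.1202, 0.224]
ft_force: [-0.2, 0.2, 0.7]
ee_pos: [0.6746, 0.1204, 0.224] ft_force: [-0.7, 0.5, 0.4]  0.1]  0.7] 
ee_pos: [0.6747, 0.1204, 0.2236] ft_force: [0.0, 1.1, -0.1]  0.6]  0.1] 
ee_pos: [0.6747, 0.1203, 0.2231] ft_force: [0.1, 0.8, 0.3]  -0.5]  -0.6] 
ee_pos: [0.6747, 0.1203, 0.2226] ft_force: [0.8, -0.4, -0.3]  -0.2]  -0.1] 
ee_pos: [0.6747, 0.1204, 0.2221] ft_force: [-1.0, 0.2, 0.0]  0.2]  0.7] 
ee_pos: [0.6747, 0.1203, 0.2216] ft_force: [0.4, -0.2, -0.2]  -0.5]  -0.3]
```

```bash
for i in 1 2 3 4 5 6 7; do python3 -m pendant '[[0,0,-0.02,0,0],[0,0,0,0,0]]' | grep -E 'ee_pos|ft_f'|tr '\n' ' '; for k in 1 2; do python3 -m pendant '[[0,0,0,0,0]]' | grep -E 'ft_f'|cut -d, -f3|tr '\n' ' ';done;echo; done
```

```text
ee_pos: [0.6747, 0.1203, 0.2211] ft_force: [0.3, 1.0, -0.9]  -0.4]  -0.7] 
ee_pos: [0.6747, 0.1204, 0.2206] ft_force: [-0.4, 0.7, -0.1]  0.6]  0.0] 
ee_pos: [0.6747, 0.1203, 0.2201] ft_force: [-0.1, -0.3, 0.3]  0.3]  0.2] 
ee_pos: [0.6747, 0.1204, 0.2196] ft_force: [0.4, -0.5, 0.2]  -0.4]  -0.5] 
ee_pos: [0.6747, 0.1204, 0.2191] ft_force: [0.3, -0.1, -0.4]  0.0]  -0.2] 
ee_pos: [0.6747, 0.1204, 0.2186] ft_force: [0.5, 0.6, 0.8]  0.3]  -0.3] 
ee_pos: [0.6747, 0.1203, 0.2182] ft_force: [-0.8, 0.1, -0.2]  0.3]  -0.1]
```

```bash
for i in 1 2; do python3 -m pendant '[[0,0,-0.01,0,0],[0,0,0,0,0]]' | grep -E 'ee_pos|ft_f'|tr '\n' ' '; for k in 1 2 3; do python3 -m pendant '[[0,0,0,0,0]]' | grep -E 'ft_f'|cut -d, -f3|tr '\n' ' ';done;echo; done
python3 -m pendant '[[0,0,0.3,0,0],[0,0,1,0,0],[0,0,1,0,0],[-0.5,-0.5,1,0,0],[-1,-1,0,0,0],[-1,-1,0,0,0],[-1,-1,0,0,0],[-1,-1,0,0,0],[-1,-1,0,0,0],[-1,-1,0,0,0],[-1,-1,0,0,0],[0,0,0,0,0]]'|grep -E "time|ee"
python3 cov.py|grep -E "scene|top| y| x"
python3 - <<'E'
from h import *
p=cam("scene")
cv2.imwrite("pics/end.png",np.vstack([cv2.resize(p["color"][100:180,240:360],(600,400),interpolation=cv2.INTER_CUBIC),cv2.resize(p["color"][220:340,100:400],(500,200))[:, :].copy() if False else cv2.resize(p["color"][220:300,120:360],(600,200),interpolation=cv2.INTER_CUBIC)]))
E
```

```text
ee_pos: [0.6747, 0.1203, 0.2181] ft_force: [0.5, -0.3, 0.4]  1.1]  1.1]  1.6] 
ee_pos: [0.6747, 0.1203, 0.2179] ft_force: [-1.2, -0.3, 1.0]  2.2]  2.1]  1.9] 
time: 87.45
ee_pos: [0.4847, -0.0694, 0.3014]
scene [(0.88, array([0.5468, 0.2041, 0.205 ]))]
 y -0.09 purple x (np.float64(-0.087), np.float64(0.012), 100)
 y -0.06 purple x (np.float64(-0.088), np.float64(0.012), 101)
 y 0.06 purple x (np.float64(-0.088), np.float64(0.012), 76)
 y 0.09 purple x (np.float64(-0.088), np.float64(0.012), 87)
 x -0.08 purple y (np.float64(-0.102), np.float64(0.104), 207)
 x -0.05 purple y (np.float64(-0.102), np.float64(0.1), 123)
 x -0.02 purple y (np.float64(-0.103), np.float64(0.103), 207)
 x 0.0 purple y (np.float64(-0.103), np.float64(0.103), 207)
top [(0.89, array([0.5551, 0.1993, 0.205 ]))]
 y -0.09 purple x (np.float64(-0.087), np.float64(0.026), 114)
 y -0.06 purple x (np.float64(-0.087), np.float64(0.026), 114)
 y 0.06 purple x (np.float64(-0.088), np.float64(0.026), 115)
 y 0.09 purple x (np.float64(-0.087), np.float64(0.026), 114)
 x -0.08 purple y (np.float64(-0.106), np.float64(0.105), 212)
 x -0.05 purple y (np.float64(-0.105), np.float64(0.105), 211)
 x -0.02 purple y (np.float64(-0.105), np.float64(0.105), 141)
 x 0.0 purple y (np.float64(-0.105), np.float64(0.105), 211)
```

View pics/end.png

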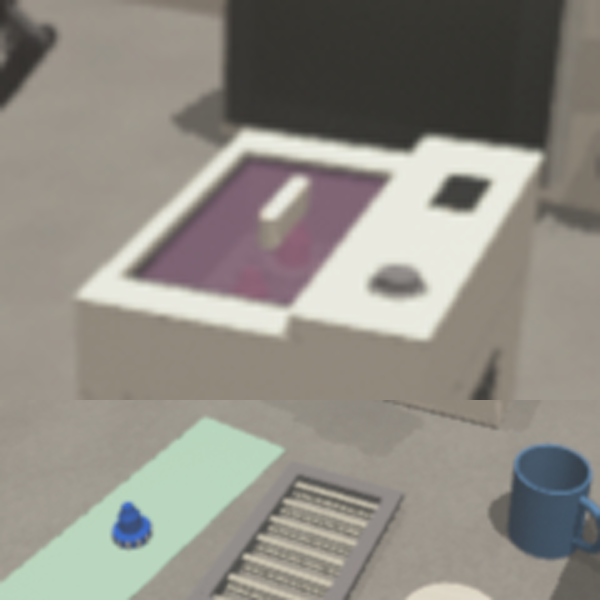

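The cover is level in its recess with both tops under it, and the switch face is latched about 9 mm above the bezel. The trays are in place and only the blue look-alike is left on the mat.

```bash
python3 -c "from bench import arm;print(arm.hand_in())"
```

```text
the job is handed in; nothing more can be done
None
```

The job is handed in: the switch was already off, so it got no first click; both pink bottle tops stand upright in the well under the level cover, and the switch is clicked on and felt latched in.

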